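Hang seals on the balance rack and trim it level

ROBOT

A 6-joint arm with a two-finger parallel gripper is mounted at the origin on the work surface. World frame = base frame: x ahead of the robot, y to its left, z up, the work surface at z = 0. Lengths are in m, angles in rad, forces in N, time in s.
With the tool pointing down it reaches from about 0.275 to 0.85 m from the base axis. Payload 5.2 kg.
Tool frame: the origin (TCP) lies midway between the tips of the shut fingers; the grasp point (between the pads) lies 19 mm behind it; z points along the fingers, y is the direction in which the jaws open and shut (so a half turn about z gives the same grasp; the last joint's range is limited). The gripper opens to 85 mm and grips with 20 to 120 N. Pads are 22 mm wide; open, the fingers measure 114 mm over their backs; the gripper's body (76 mm by 85 mm) begins 54 mm behind the grasp point. The pads swing forward as they close: fully open they stand 13 mm farther back than shut.
Start: joints at [0.937, 0.259, 1.535, -0, 1.348, -0.203], TCP at [0.23, 0.5, 0.204] pointing down, gripper open.
Joint ranges: [-3.14, 3.14], [-0.91, 2.08], [0.19, 2.58], [-1.22, 4.36], [0.22, 2.71], [-3.12, 3.12]. Speed limits (rad/s): [2.57, 2.57, 3.14, 3.14, 3.14, 3.14].

INTERFACE

Orientations are given as a unit quaternion [w, x, y, z].
In Python, from bench import arm, eyes gives the robot as it stands.
- The arm moves only by the tool arm_command, never from a script. Its arguments are lists of equal length, an entry for each row: "linear": the shift along the tool's x, y, z in mm, a list of three; "angular": the turn, a rotation vector about the tool's x, y, z in rad, a list of three. A call has 1 to 12 rows; each row is the pose to reach, as a shift and turn from the pose commanded when the call began, along the tool's axes at that moment; what a row does not reach only later rows make up. A row lasts 1/12 s, in which the tool goes at most 41.7 mm and 7.16 degrees, less where a joint would pass 70% of its speed; a pose out of reach is approached as far as the arm can. A call with a gripper value outside its range is refused whole. "jaw" is the gripper's target within -1 to 1 (fully open at 1, half-way at 0, shut at -1), set as the call begins (left out, the last holds). The fingers move at their own pace and stop on an object; "force" is the grip in N (left out, the last holds). Time passes only in rows, so rows that repeat a pose let the fingers close. It gives the time, the measured TCP pose, the force and the opening at its end, in the units of the state.
- arm.get_obs(): the state, without advancing time (a new reading comes with each control period).
- eyes.capture(name): name is "scene" or "top" or "wrist"; returns the picture (384x512x3 uint8, blue, green, red); there is no depth.
- eyes.get_calibration(name): a dict with "intrinsics" (3x3 intrinsics, pixels), "rvec" (rotation vector, rad) and "tvec" (3), from world to camera coordinates, as OpenCV has them. Camera axes: x right, y down, z forward; pixel columns grow to the right and rows downward; lengths in m; the calibration is good to about 2 mm. A picture is of the moment at which its call begins: read the wrist's pose just before it. get_calibration takes no time and is no camera call; for the wrist camera it gives the pose at the moment of the call.
- arm.job_done(): hands the job in, once; it reports no verdict.
The state is a dict: "clock": time; "joint_pos": joint angles; "qvel": joint speeds; "joint_efforts": joint torques, N m; "tcp_pos": TCP position; "tcp_rot": TCP orientation; "force": force on the tool from outside, world axes, zero at the start; "moment": the same for the moment, N m; "width": finger opening in m.
Only numpy, scipy, OpenCV 4.12 (cv2) and the standard library are available. Lean on these libraries where they do the work, as an engineer would, in place of code of your own. Each camera call takes 0.05 s, during which the arm holds its last target. There are 200 camera calls.

TASK

Hang the three standing rubber seals on the pivoting display bar one at a time, alternately right and left so that it never tips onto its stops: first a small seal on either of the two right-hand hooks, then the large seal on the left-hand hook, then the other small seal on the free right-hand hook. Get the bar to stay level by itself by shifting the steel sliding weight along it (a nudge with the fingertips is enough). Do not let a seal fall onto the counter and leave the goods lying about where they are (left and right as seen from the robot).

Things in the scene. Friction and masses are not known exactly. Their poses are not given: they have to be found in the camera images.
- small_seal_1: black seal ring, 84 mm outside, 44 mm hole, 18 mm thick, about 90 g (+-10 %). Origin: centre of its hole; x axis: the ring's axis. Starts upright (x level, origin 50 mm up) in a fixed clear cradle whose cheeks reach 32 mm above the counter: lift it straight up by its top rim, pinched across the thickness. Hung, its origin is 22 mm below the hook's top.
- small_seal_2: black seal ring, 84 mm outside, 44 mm hole, 18 mm thick, about 90 g (+-10 %). Origin: centre of its hole; x axis: the ring's axis. Starts upright (x level, origin 50 mm up) in a fixed clear cradle whose cheeks reach 32 mm above the counter: lift it straight up by its top rim, pinched across the thickness. Hung, its origin is 22 mm below the hook's top.
- large_seal: black seal ring, 124 mm outside, 80 mm hole, 18 mm thick, about 215 g (+-10 %). Origin: centre of its hole; x axis: the ring's axis. Starts upright (x level, origin 70 mm up) in a fixed clear cradle whose cheeks reach 32 mm above the counter: lift it straight up by its top rim, pinched across the thickness. Hung, its origin is 40 mm below the hook's top.
- hook_left (a point): on top of the left-hand (single) hook, 110 mm along the bar from the pivot, where the ring hangs, 42 mm in front of the bar's middle. Moves with the bar. The hook: a level 10 mm rod from the bar towards the robot, its top flush with the bar's; its tip, 35 mm nearer the robot than this point, turns up to 14 mm above it. The ring goes over the tip, axis along the rod, then down.
- hook_inner (a point): on top of the inner right-hand hook, 65 mm along the bar from the pivot, where the ring hangs, 42 mm in front of the bar's middle. Moves with the bar. The hook: a level 10 mm rod from the bar towards the robot, its top flush with the bar's; its tip, 35 mm nearer the robot than this point, turns up to 14 mm above it. The ring goes over the tip, axis along the rod, then down.
- hook_outer (a point): on top of the outer right-hand hook, 160 mm along the bar from the pivot, where the ring hangs, 42 mm in front of the bar's middle. Moves with the bar. The hook: a level 10 mm rod from the bar towards the robot, its top flush with the bar's; its tip, 35 mm nearer the robot than this point, turns up to 14 mm above it. The ring goes over the tip, axis along the rod, then down.
- bar_pivot (a point): pivot of the bar: middle of the top face of a 370 mm long, 20 x 20 mm aluminium bar, 220 mm above the counter on a post with a fixed foot. Its y axis runs along the bar to the left end, its x axis points away from the hooks. The stand stands at any yaw up to 0.15 rad.
- bar (a joint): tilt of the bar in rad: 0 level, positive = left end up; stops at -0.35 and +0.35. Weak centring spring, about 1 N m per rad, well damped (settles in about a second), so each seal hung on it tilts it visibly (0.06 to 0.25 rad).
- poise (a joint): place of the sliding weight along the bar in m, from the middle, positive = towards the left end; range -0.07 to 0.07. It weighs 180 g, starts left of the middle, and stays where it is left (about 0.8 N of friction). Moving it 10 mm changes the tilt by about 0.018 rad.
- poise_top (a point): centre of the top face of the sliding weight: a steel block 36 mm along the bar, 36 mm across, standing 40 mm above the top of the bar, which it straddles.
- flat_seal_1: bystander: loose rubber ring lying flat, 86 mm across, 12 mm high; origin at the middle of its underside
- flat_seal_2: bystander: loose rubber ring lying flat, 68 mm across, 12 mm high; origin at the middle of its underside
- flat_seal_3: bystander: loose rubber ring lying flat, 100 mm across, 14 mm high; origin at the middle of its underside
- plug: bystander: loose solid rubber disc, 64 mm across, 26 mm high; origin at the middle of its underside
- bellows: bystander: loose stepped rubber boot, 72 mm across, 60 mm high; origin at the middle of its underside
- carton: bystander: loose cardboard box 90 x 120 x 60 mm; origin at the middle of its underside
- grease_jar: bystander: loose white jar, 70 mm across, 70 mm high; origin at the middle of its underside
Not all that is in view belongs to the job. What is shaped like the small_seal_2 but blue or purple is not meant.

How it is judged:
By the outcome, as a careful person would: the job done as asked, in the order asked, and still so for the second after the job is handed in, with the robot touching nothing.
It also fails if it takes over 72 s, if anything falls off the work surface, if the arm or the gripper's body presses on something with over 40 N, if the wrist force passes 120 N, or if a joint passes its speed limit or range.

## Working session

There is one attempt and no reset: what is moved stays moved. The work goes in short steps, Python scripts to look and compute and a tool call to move; the robot and the scene stay as the last step left them, time stands still between calls to the robot, and variables do not carry over. Pictures are saved under pics/ and viewed, on a budget of 10 in all, crops included, one or two more only if the job needs it, and the job is handed in when it is done.

Besides the shell and the picture viewer there is one more tool, called after "Request:" by a JSON object that holds its "api" and its "payload". arm_command: Moves the arm, as the interface text tells. Its arguments: {"type":"object","properties":{"linear":{"type":"array","items":{"type":"array","items":{"type":"number"}}},"angular":{"type":"array","items":{"type":"array","items":{"type":"number"}}},"jaw":{"type":"number"},"force":{"type":"number"}},"required":["linear","angular"]}

```bash
mkdir -p pics; ls
python3 - <<'E'
from bench import arm, eyes
import cv2,numpy as np
a=eyes.capture("scene");b=eyes.capture("top")
cv2.imwrite("pics/s0.png",a);cv2.imwrite("pics/t0.png",b)
for n in("scene","top","wrist"):
    c=eyes.get_calibration(n);R=cv2.Rodrigues(np.array(c["rvec"]))[0];print(n,np.round(c["intrinsics"],1).tolist(),np.round(-R.T@np.array(c["tvec"]).ravel(),3),np.round(R,2).tolist())
print(arm.get_obs())
E
```

```text
pics
scene [[473.6, 0.0, 258.0], [0.0, 473.6, 190.8], [0.0, 0.0, 1.0]] [ 1.285 -0.681  1.121] [[0.64, 0.77, 0.02], [0.53, -0.43, -0.73], [-0.55, 0.48, -0.68]]
top [[454.9, 0.0, 258.3], [0.0, 454.9, 186.4], [0.0, 0.0, 1.0]] [0.331 0.006 1.382] [[-0.01, -1.0, 0.0], [-0.99, 0.01, -0.14], [0.14, -0.0, -0.99]]
wrist [[344.7, 0.0, 260.1], [0.0, 344.7, 183.5], [0.0, 0.0, 1.0]] [0.154 0.534 0.373] [[0.42, 0.91, -0.0], [0.86, -0.4, 0.32], [0.29, -0.14, -0.95]]
{'clock': 0.1, 'joint_pos': array([ 9.37179374e-01,  2.59301797e-01,  1.53595432e+00,  3.04501697e-05,
        1.34800675e+00, -2.02799048e-01]), 'qvel': array([-0.00010732, -0.00033182, -0.00268597,  0.00028649, -0.00106762,
       -0.00031609]), 'joint_efforts': array([ 1.76754322e-03, -4.46971858e+01, -2.91248596e+01, -1.68671149e-04,
        6.27086716e-03,  3.54311294e-05]), 'tcp_pos': array([0.22934866, 0.49934073, 0.20354857]), 'tcp_rot': array([-3.52723302e-04,  2.13750171e-01,  9.76888001e-01, -7.57107019e-04]), 'force': array([ 0.63312063, -0.67902265,  0.53495877]), 'moment': array([-0.05904033,  0.03475156,  0.00143084]), 'width': 0.08564545255337697}
```

View pics/s0.png

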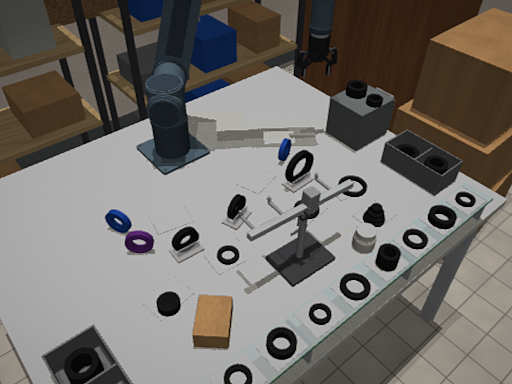

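View pics/t0.png

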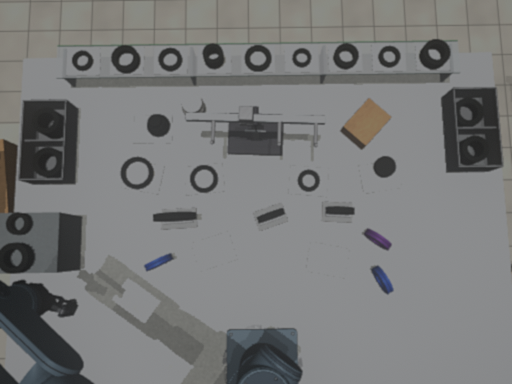

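Both views show the large seal at top-view (175,216), small seals at (271,215) and (340,211). The bar runs from (187,117) to (325,119), with the poise at (248,114). I'll measure these more finely.

```bash
cat > h.py <<'E'
from bench import arm, eyes
import cv2,numpy as np
from scipy.spatial.transform import Rotation as Ro
def cal(n):
    c=eyes.get_calibration(n);R=cv2.Rodrigues(np.array(c["rvec"],float))[0];t=np.array(c["tvec"],float).ravel()
    return np.array(c["intrinsics"]),R,t
def ray(C,uv):
    K,R,t=C;d=R.T@np.linalg.solve(K,[uv[0],uv[1],1.]);return -R.T@t,d
def plane(C,uv,z):
    o,d=ray(C,uv);return o+d*(z-o[2])/d[2]
def tri(C1,u1,C2,u2):
    P=[C[0]@np.c_[C[1],C[2]] for C in(C1,C2)]
    X=cv2.triangulatePoints(P[0],P[1],np.array(u1,float).reshape(2,1),np.array(u2,float).reshape(2,1)).ravel();return X[:3]/X[3]
def proj(C,X):
    x=C[0]@(C[1]@np.array(X)+C[2]);return x[:2]/x[2]
def blobs(img,thr=45,amin=60):
    m=(img.max(2)<thr).astype(np.uint8)
    n,l,s,c=cv2.connectedComponentsWithStats(m)
    return [(np.round(c[i],1),s[i],cv2.minAreaRect(np.argwhere(l==i)[:,::-1].astype(np.float32))) for i in range(1,n) if s[i,4]>amin]
def tool():  # tool pose
    o=arm.get_obs();q=o["tcp_rot"];return o["tcp_pos"],Ro.from_quat([q[1],q[2],q[3],q[0]]),o
E
python3 - <<'E'
from h import *
T=cal("top");S=cal("scene")
t=cv2.imread("pics/t0.png");s=cv2.imread("pics/s0.png")
for n,im,z in(("top",t,.07),("scene",s,.05)):
    for c,st,r in blobs(im):
        if 90<c[0]<400 and 130<c[1]<290: print(n,c,st[2:],np.round(r[1],1),round(r[2],1),np.round(plane(T if n=="top" else S,c,z),3))
cr=cv2.resize(t[95:230,150:355],None,fx=3.9,fy=3.9,interpolation=cv2.INTER_CUBIC)
cv2.imwrite("pics/t1.png",cr)
cr=cv2.resize(s[130:290,165:365],None,fx=3.7,fy=3.7,interpolation=cv2.INTER_CUBIC)
cv2.imwrite("pics/s1.png",cr)
E
```

```text
scene [298.8 165.1] [ 27  32 423] [20.8 34.1] 56.3 [0.407 0.268 0.05 ]
scene [354.3 185.9] [ 28  21 208] [27. 20.] 0.0 [0.604 0.339 0.05 ]
scene [235.6 205.6] [ 17  24 261] [12.9 24.9] 41.2 [ 0.426 -0.029  0.05 ]
scene [374.3 215.2] [ 22  23 355] [20.7 21.3] 24.4 [0.736 0.284 0.05 ]
scene [308.8 215.4] [ 21  13 100] [ 7.7 21.4] 74.1 [0.606 0.122 0.05 ]
scene [184.1 237.7] [ 26  24 341] [16.5 27.3] 63.4 [ 0.436 -0.233  0.05 ]
scene [296.2 260.9] [ 69  44 499] [39.2 57.6] 57.0 [ 0.713 -0.033  0.05 ]
scene [387.5 257.2] [ 24  27 504] [21.2 25.9] 18.4 [0.871 0.181 0.05 ]
scene [227.8 254.8] [ 22  19 211] [19.1 19.8] 45.0 [ 0.571 -0.171  0.05 ]
scene [354.5 286.5] [ 30  26 433] [25. 29.] 90.0 [0.878 0.029 0.05 ]
```

View pics/t1.png

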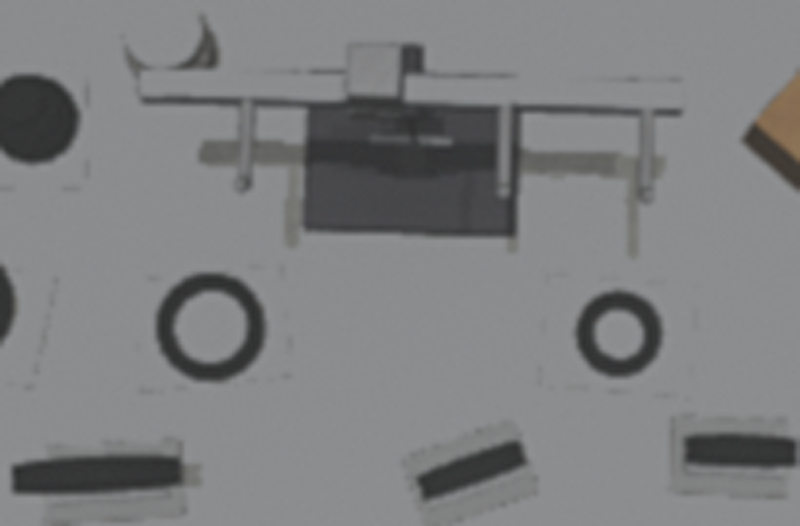

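View pics/s1.png

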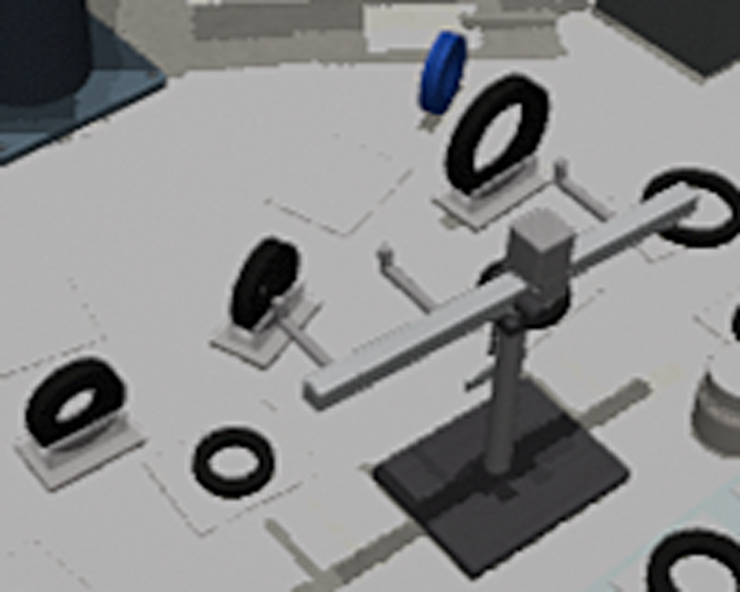

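The crops show the bar top face with end mid-lines at t1 (139,84) and (683,94). The hook tips are at (243,183), (503,192) and (646,195), and the poise top covers (348..403, 44..97). The bar is close to level.

Run:
```python
from h import *
T=cal("top");S=cal("scene")
t=cv2.imread("pics/t0.png")
B=blobs(t,68)
sc={"L":(298.8,165.1),"S1":(235.6,205.6),"S2":(184.1,237.7)}
for k,g in(("L",(175,216)),("S1",(271,215)),("S2",(340,211))):
    b=min(B,key=lambda b:np.hypot(*(b[0]-g)))
    X=tri(T,b[0],S,sc[k]);w,a=b[2][1],b[2][2]
    bp=cv2.boxPoints(b[2]);  e=[plane(T,(bp[i]+bp[(i+1)%4])/2,.07)[:2] for i in range(4)]
    d=max((e[0]-e[2],e[1]-e[3]),key=np.linalg.norm);print(k,b[0],b[1][4],np.round(X,3),"plane.07",np.round(plane(T,b[0],.055),3),"len",round(np.linalg.norm(d),3),"angle of disc plane vs y",round(np.arctan(-d[0]/d[1]),3))
f=lambda u,v,o,s:((u+.5)/s+o[0]-.5,(v+.5)/s+o[1]-.5)
tt=lambda u,v:f(u,v,(150,95),3.9)
ss=lambda u,v:f(u,v,(165,130),3.7)
l=plane(T,tt(139,84),.22);r=plane(T,tt(683,94),.22)
print("bar ends",l,r,np.linalg.norm(l-r),"mid",(l+r)/2,"yaw",np.arctan2(-(l-r)[0],(l-r)[1]))
for n,a,b in(("Lend front",(141,98),(664,200)),("hookL tip",(243,183),(560,165)),("hookI tip",(503,192),(384,250)),("hookO tip",(646,195),(278,300)),("poise c",(375,71),(543,228))):
    print(n,np.round(tri(T,tt(*a),S,ss(*b)),3))
print("Rend", np.round(tri(T,tt(683,81),S,ss(320,398)),3),np.round(tri(T,tt(683,108),S,ss(304,383)),3))
print("poise plane",plane(T,tt(375,70),.26))
p,R,o=tool();print(R.as_matrix().round(3).tolist())
```

```text
L [174.6 216.2] 317 [0.429 0.244 0.077] plane.07 [0.431 0.248 0.055] len 0.118 angle of disc plane vs y -0.013
S1 [270.5 215. ] 157 [ 0.43  -0.032  0.055] plane.07 [ 0.43  -0.032  0.055] len 0.076 angle of disc plane vs y 0.308
S2 [339.3 210.1] 185 [ 0.441 -0.234  0.055] plane.07 [ 0.442 -0.233  0.055] len 0.078 angle of disc plane vs y -0.013
bar ends [0.68153201 0.19315587 0.22      ] [ 0.66977622 -0.17408356  0.22      ] 0.36742754867232 mid [0.67565412 0.00953616 0.22      ] yaw -0.032000315118822176
Lend front [0.674 0.19  0.196]
hookL tip [0.611 0.123 0.225]
hookI tip [ 0.601 -0.05   0.23 ]
hookO tip [ 0.597 -0.145  0.235]
poise c [0.678 0.034 0.258]
Rend [ 0.678 -0.174  0.223] [ 0.66  -0.173  0.222]
poise plane [0.67687959 0.03271982 0.26      ]
[[-0.909, 0.418, -0.001], [0.418, 0.909, -0.001], [0.0, -0.002, -1.0]]
```

```bash
cat >> h.py <<'E'
def go(x,y,z,yaw,base=None):
    "move to TCP (x,y,z), tool down, jaw axis (tool y) at yaw; prints tool-frame mm and rotvec; base=(p,R) to chain"
    p,R=base or tool()[:2]
    c=[]
    for w in(yaw,yaw+np.pi):
        yv=np.array([np.cos(w),np.sin(w),0]);zv=np.array([0,0,-1.]);M=Ro.from_matrix(np.c_[np.cross(yv,zv),yv,zv])
        c.append((R.inv()*M).as_rotvec())
    print("lin",np.round(R.inv().apply(np.array([x,y,z])-p)*1000,1).tolist(),"ang",np.round(min(c,key=np.linalg.norm),3).tolist())
E
python3 -c "
from h import *
go(.441,-.233,.17,-.013);go(.441,-.233,.074,-.013)"
```

```text
lin [-498.2, -577.0, 34.3] ang [-0.002, 0.001, 1.153]
lin [-498.2, -576.8, 130.3] ang [-0.002, 0.001, 1.153]
```

Request:
{"api": "arm_command", "payload": {"linear": [[-498,-577,34],[-498,-577,34],[-498,-577,34],[-498,-577,34],[-498,-577,34],[-498,-577,34],[-498,-577,34],[-498,-577,34],[-498,-577,34],[-498,-577,34],[-498,-577,34],[-498,-577,34]], "angular": [[0,0,1.153],[0,0,1.153],[0,0,1.153],[0,0,1.153],[0,0,1.153],[0,0,1.153],[0,0,1.153],[0,0,1.153],[0,0,1.153],[0,0,1.153],[0,0,1.153],[0,0,1.153]], "jaw": 1}}

```text
clock: 1.1
tcp_pos: [0.3681, 0.0179, 0.182]
tcp_rot: [0.0, 0.712, 0.702, 0.0]
force: [1.3, 0.6, -0.7]
width: 0.0854
```

```bash
python3 -c "
from h import *
go(.441,-.233,.15,-.013)
p,R,o=tool();print(p,o['joint_pos'],o['force'])"
```

```text
lin [-249.9, 76.2, 32.0] ang [0.0, -0.0, -0.0]
[0.36808271 0.0179313  0.18198073] [-2.56906998e-01 -6.30554849e-02  1.95577154e+00  1.90955994e-04
  1.24849381e+00 -2.43675403e-01] [ 1.25608756  0.63429964 -0.66877579]
```

Request:
{"api": "arm_command", "payload": {"linear": [[-250,76,0],[-250,76,0],[-250,76,0],[-250,76,0],[-250,76,0],[-250,76,0],[-250,76,0],[-250,76,0],[-250,76,0]], "angular": [[0,0,0],[0,0,0],[0,0,0],[0,0,0],[0,0,0],[0,0,0],[0,0,0],[0,0,0],[0,0,0]]}}

```text
clock: 1.85
tcp_pos: [0.4404, -0.2308, 0.1812]
tcp_rot: [-0.001, 0.712, 0.702, 0.0]
force: [0.3, 0.3, 0.3]
width: 0.0855
```

Run:
```python
from h import *
C=cal("wrist");w=eyes.capture("wrist");cv2.imwrite("pics/w1.png",w)
p,R,o=tool();print(p,o['force'])
for b in blobs(w,60,300): print(b[0],b[1],np.round(b[2][1]),b[2][2],plane(C,b[0],.08).round(3))
print("expected top",proj(C,[.441,-.233,.092]),"tcp",proj(C,p))
```

```text
[ 0.44030905 -0.22977792  0.18139772] [-0.25704273  0.18207006  0.38837453]
[365.3  65.5] [ 330   30   70   73 2410] [72. 69.] 90.0 [ 0.521 -0.149  0.08 ]
[263.6 166.3] [ 253  121   22   92 1732] [20. 91.] 2.602562189102173 [ 0.444 -0.226  0.08 ]
[ 89.2 341. ] [    0   253   169   131 11811] [168. 130.] 0.0 [ 0.27  -0.401  0.08 ]
[426.1 338. ] [  352   253   160   131 11677] [159. 130.] -0.0 [ 0.601 -0.403  0.08 ]
[260.1 375.3] [ 178  365  165   19 2318] [164.  18.] -0.0 [ 0.438 -0.448  0.08 ]
expected top [260.17202926 179.41067958] tcp [258.86820519 224.96390396]
```

View pics/w1.png

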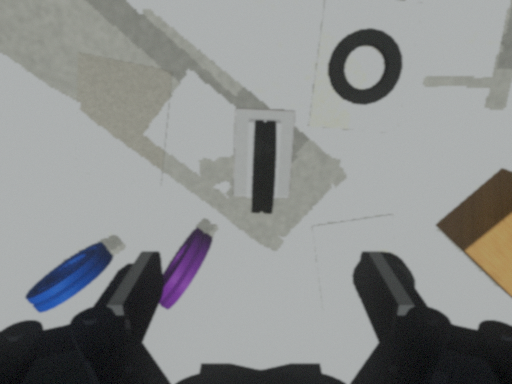

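Run:
```python
from h import *
C=cal("wrist")
a=np.linspace(0,2*np.pi,361)
for x,y in((.441,-.233),(.443,-.226),(.443,-.220)):
    q=np.array([proj(C,[x,y+.042*np.cos(t),.05+.042*np.sin(t)]) for t in a]);print(x,y,q.min(0),q.max(0))
go(.443,-.228,.074,-.03)
```

```text
0.441 -0.233 [259.56544197 118.87561372] [260.90013535 212.39757267]
0.443 -0.226 [261.72499949 110.80556373] [263.03630238 205.15008164]
0.443 -0.22 [261.63885194 103.80100004] [262.95497868 198.8953339 ]
lin [1.6, 2.8, 107.4] ang [-0.002, -0.002, 0.017]
```

The wrist view shows seal 2 at columns 253–275, rows 121–212. That matches the triangulated centre y = -0.233, with x ≈ 0.444. I'll descend and grip.

Request:
{"api": "arm_command", "payload": {"linear": [[-3,4,36],[-3,4,72],[-3,4,107],[-3,4,107],[-3,4,107],[-3,4,107]], "angular": [[0,0,0],[0,0,0],[0,0,0],[0,0,0],[0,0,0],[0,0,0]], "jaw": 0, "force": 40}}

```text
clock: 2.4
tcp_pos: [0.4459, -0.2337, 0.0769]
tcp_rot: [0.001, 0.711, 0.703, 0.0]
force: [0.4, 0.5, 0.4]
width: 0.0426
```

Request:
{"api": "arm_command", "payload": {"linear": [[0,0,0],[0,0,0],[0,0,0],[0,0,0],[0,0,0],[0,0,0]], "angular": [[0,0,0],[0,0,0],[0,0,0],[0,0,0],[0,0,0],[0,0,0]], "jaw": -1, "force": 40}}

```text
clock: 2.9
tcp_pos: [0.4451, -0.2343, 0.0753]
tcp_rot: [0.0, 0.712, 0.702, 0.0]
force: [-0.5, 0.4, -0.5]
width: 0.0001
```

Run:
```python
from h import *
w=eyes.capture("wrist");s=eyes.capture("scene")
a=cv2.resize(s[180:270,110:290],(512,256),interpolation=cv2.INTER_CUBIC)
cv2.imwrite("pics/w2.png",np.vstack([w[:330],a]))
p,R,o=tool();print(p,o['force'],o['width'])
S=cal("scene");print(proj(S,p))
```

```text
[ 0.44496219 -0.23418519  0.07508687] [-0.22463704  0.23410067  0.55872336] -0.0002714469887716887
[184.51332132 234.01298144]
```

View pics/w2.png

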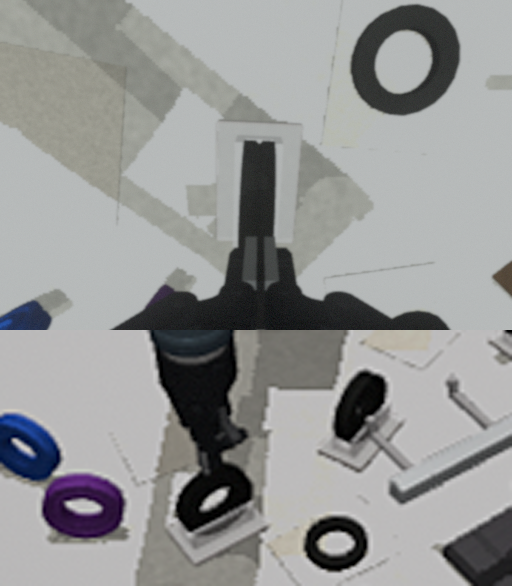

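Run:
```python
from h import *
C=cal("wrist");S=cal("scene");T=cal("top");p=tool()[0]
a=np.linspace(0,2*np.pi,181)
for y in(-.233,-.22,-.21,-.20):
  for n,c in(("w",C),("s",S),("t",T)):
    q=np.array([proj(c,[x,y+.042*np.cos(t),.05+.042*np.sin(t)]) for t in a for x in(.435,.453)]);print(y,n,q.min(0).round(1),q.max(0).round(1),end=' ')
  print()
print(proj(C,p), proj(T,p))
s=cv2.imread("pics/s0.png");t=cv2.imread("pics/t0.png")
print([b[1] for b in blobs(s,60) if abs(b[0][0]-184)<8 and abs(b[0][1]-238)<8],[b[1] for b in blobs(t,68) if abs(b[0][0]-340)<8 and abs(b[0][1]-211)<8])
w=cv2.imread("pics/w2.png");m=w[:330].max(2)<60;print([(r,np.flatnonzero(m[r,200:320])[[0,-1]]+200) for r in range(130,260,8) if m[r,200:320].any()])
```

```text
-0.233 w [238.1 137.1] [275.2 278. ] -0.233 s [171.7 225.9] [198.8 252.5] -0.233 t [324.4 205.1] [353.7 213.8] 
-0.22 w [237.1 114.8] [275.2 258.5] -0.22 s [175.4 223.9] [202.4 250.4] -0.22 t [320.  205.2] [349.2 213.8] 
-0.21 w [236.4  96.9] [275.2 243. ] -0.21 s [178.3 222.3] [205.1 248.7] -0.21 t [316.6 205.2] [345.8 213.9] 
-0.2 w [235.6  78.1] [275.2 227.2] -0.2 s [181.1 220.8] [207.8 247.1] -0.2 t [313.2 205.3] [342.4 213.9] 
[259.06140093 226.43397505] [340.90032629 208.49748148]
[array([172, 227,  27,  24, 355], dtype=int32)] [array([326, 207,  28,   7, 185], dtype=int32)]
[(146, array([245, 273])), (154, array([244, 273])), (162, array([244, 273])), (170, array([243, 274])), (178, array([243, 273])), (186, array([242, 273])), (194, array([241, 273])), (202, array([241, 273])), (210, array([240, 273])), (218, array([240, 272])), (226, array([240, 272])), (234, array([240, 271])), (242, array([239, 264])), (250, array([234, 286])), (258, array([230, 290]))]
```

Run:
```python
from h import *
C=cal("wrist");S=cal("scene")
for y in(-.223,-.234,-.245):
  for z in(.065,.075,.085,.095,.105): print(y,z,proj(C,[.445,y,z]).round(0),proj(S,[.445,y,z]).round(1))
```

```text
-0.223 0.065 [259. 200.] [188.  234.5]
-0.223 0.075 [259. 207.] [187.7 232.2]
-0.223 0.085 [259. 215.] [187.4 230. ]
-0.223 0.095 [259. 224.] [187.1 227.7]
-0.223 0.105 [259. 233.] [186.8 225.3]
-0.234 0.065 [259. 218.] [184.9 236.3]
-0.234 0.075 [259. 226.] [184.6 234. ]
-0.234 0.085 [259. 235.] [184.3 231.7]
-0.234 0.095 [259. 244.] [184.  229.4]
-0.234 0.105 [259. 255.] [183.7 227.1]
-0.245 0.065 [259. 236.] [181.7 238.1]
-0.245 0.075 [259. 244.] [181.4 235.8]
-0.245 0.085 [259. 253.] [181.1 233.5]
-0.245 0.095 [259. 264.] [180.8 231.2]
-0.245 0.105 [259. 275.] [180.4 228.9]
```

Request:
{"api": "arm_command", "payload": {"linear": [[0,0,0],[0,0,0],[0,0,0],[0,0,0],[0,0,0]], "angular": [[0,0,0],[0,0,0],[0,0,0],[0,0,0],[0,0,0]], "jaw": 0}}

```text
clock: 3.42
tcp_pos: [0.445, -0.2341, 0.075]
tcp_rot: [-0.0, 0.712, 0.702, -0.0]
force: [-0.5, 0.0, 1.3]
width: 0.0429
```

Request:
{"api": "arm_command", "payload": {"linear": [[0,0,8],[0,0,8],[0,0,8],[0,0,8],[0,0,8],[0,0,8]], "angular": [[0,0,0],[0,0,0],[0,0,0],[0,0,0],[0,0,0],[0,0,0]], "jaw": -0.5, "force": 25}}

```text
clock: 3.92
tcp_pos: [0.4451, -0.2342, 0.0671]
tcp_rot: [0.0, 0.712, 0.703, 0.0]
force: [1.3, 0.9, -0.1]
width: 0.0213
```

Request:
{"api": "arm_command", "payload": {"linear": [[0,0,0],[0,0,0],[0,0,0]], "angular": [[0,0,0],[0,0,0],[0,0,0]], "jaw": -1, "force": 25}}

```text
clock: 4.17
tcp_pos: [0.4451, -0.2342, 0.0671]
tcp_rot: [0.0, 0.712, 0.702, 0.0]
force: [0.3, -0.3, -0.7]
width: -0.0002
```

Run:
```python
from h import *
w=eyes.capture("wrist");s=eyes.capture("scene");t=eyes.capture("top")
f=lambda im,y0,y1,x0,x1:cv2.resize(im[y0:y1,x0:x1],(400,300),interpolation=cv2.INTER_CUBIC)
cv2.imwrite("pics/w3.png",np.vstack([np.hstack([f(s,210,261,150,218),f(t,190,235,310,370)]),np.hstack([f(w,90,330,100,420),f(w,180,300,180,340)])]))
```

```text
(no output)
```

View pics/w3.png

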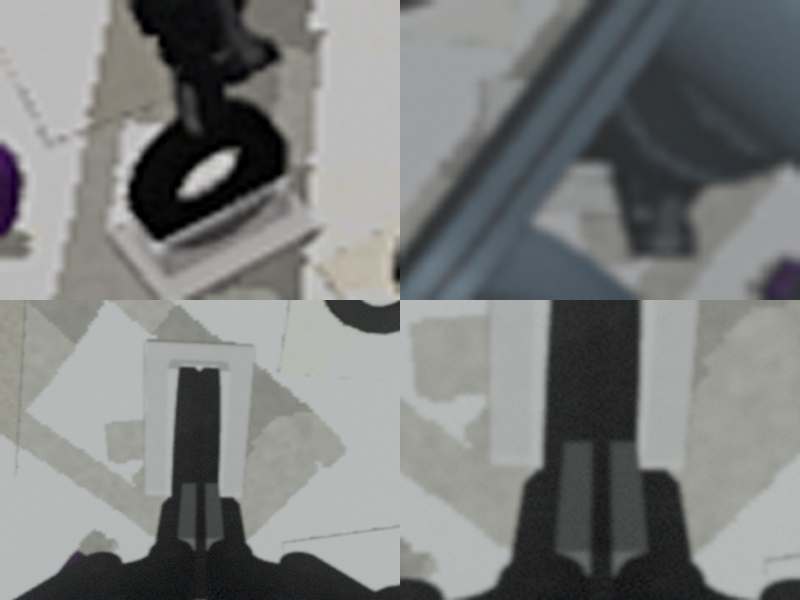

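Run:
```python
from h import *
C=cal("wrist");S=cal("scene")
X=tri(C,(260.8,236.4),S,(182.8,233));print(X,proj(C,X),proj(S,X))
w=eyes.capture("wrist");cv2.imwrite("pics/x.png",w)
m=w.max(2)
for r in range(120,300,10): print(r,m[r,225:300:3].tolist())
a=np.linspace(0,2*np.pi,181)
for zc in(.05,.04,.03):
    q=np.array([proj(C,[.445,-.233+.042*np.cos(t),zc+.042*np.sin(t)]) for t in a]);print(zc,q.min(0),q.max(0))
p,R,o=tool();print(p,o['force'],o['moment'])
```

```text
[ 0.44339319 -0.23666967  0.07894127] [255.96251708 241.14071857] [183.3863187 233.2244252]
120 [160, 138, 139, 142, 143, 140, 139, 139, 143, 142, 138, 134, 136, 136, 139, 138, 146, 176, 185, 185, 185, 185, 185, 185, 185]
130 [174, 173, 172, 171, 174, 172, 173, 171, 170, 172, 172, 170, 172, 172, 171, 171, 171, 172, 170, 172, 171, 171, 172, 170, 171]
140 [172, 170, 172, 169, 153, 150, 149, 155, 152, 153, 152, 153, 150, 152, 152, 150, 152, 151, 151, 163, 170, 171, 172, 173, 173]
150 [172, 171, 172, 177, 182, 178, 89, 43, 47, 44, 46, 47, 46, 47, 43, 48, 42, 142, 181, 180, 172, 171, 171, 169, 171]
160 [173, 173, 171, 180, 181, 164, 56, 42, 47, 40, 39, 42, 40, 45, 44, 40, 47, 121, 179, 178, 170, 169, 171, 172, 171]
170 [170, 173, 171, 177, 181, 147, 47, 46, 45, 44, 42, 38, 41, 38, 44, 43, 44, 105, 181, 176, 172, 170, 171, 173, 171]
180 [173, 173, 172, 179, 180, 105, 46, 49, 44, 43, 44, 39, 45, 41, 42, 46, 40, 107, 178, 176, 170, 171, 171, 169, 169]
190 [171, 173, 173, 180, 175, 81, 48, 49, 43, 47, 39, 37, 43, 42, 43, 41, 39, 123, 179, 172, 170, 171, 170, 171, 163]
200 [172, 171, 173, 180,
[... 700 characters left out ...]
44, 40, 58, 72, 73, 73, 69, 41, 28, 55, 74, 74, 72, 67, 43, 38, 44, 37, 52, 146, 155]
270 [141, 42, 38, 39, 31, 34, 62, 75, 70, 76, 62, 29, 31, 52, 74, 74, 71, 72, 37, 34, 35, 37, 35, 96, 158]
280 [88, 40, 38, 38, 38, 37, 66, 81, 85, 85, 72, 29, 33, 46, 85, 85, 85, 76, 47, 33, 34, 38, 33, 44, 143]
290 [34, 38, 38, 32, 35, 33, 33, 30, 32, 28, 52, 33, 38, 43, 40, 31, 31, 32, 30, 32, 28, 36, 32, 31, 40]
0.05 [257.83496469 140.07115652] [260.06443733 286.24906612]
0.04 [257.91331227 136.6790018 ] [260.03627146 275.87617119]
0.03 [257.98421944 133.56754542] [260.01052747 266.47910457]
[ 0.444993   -0.23414645  0.06704775] [ 0.61036448 -0.83007496  0.92696652] [-0.00931741  0.01990591  0.03677884]
```

Request:
{"api": "arm_command", "payload": {"linear": [[0,0,-15],[0,0,-30],[0,0,-30],[0,0,-30]], "angular": [[0,0,0],[0,0,0],[0,0,0],[0,0,0]]}}

```text
clock: 4.7
tcp_pos: [0.4455, -0.2346, 0.0976]
tcp_rot: [0.001, 0.712, 0.703, 0.0]
force: [-0.8, 0.6, -0.3]
width: -0.0001
```

Run:
```python
from h import *
C=cal("wrist")
w=eyes.capture("wrist");s=eyes.capture("scene")
f=lambda im,y0,y1,x0,x1:cv2.resize(im[y0:y1,x0:x1],(400,300),interpolation=cv2.INTER_CUBIC)
cv2.imwrite("pics/w4.png",np.hstack([f(s,205,265,145,225),f(w,90,330,100,420)]))
a=np.linspace(0,2*np.pi,181)
q=np.array([proj(C,[.445,-.233+.042*np.cos(t),.05+.042*np.sin(t)]) for t in a]);print(q.min(0),q.max(0))
p,R,o=tool();print(p,o['force'],o['width'],np.flatnonzero(w[:,258].max(1)<60)[[0,-1]])
```

```text
[257.0841271  129.83245356] [259.13643884 256.85208104]
[ 0.44465123 -0.23384041  0.09642033] [ 0.2955601  -0.02096438 -0.00350121] -0.0001495610402189095 [137 383]
```

View pics/w4.png

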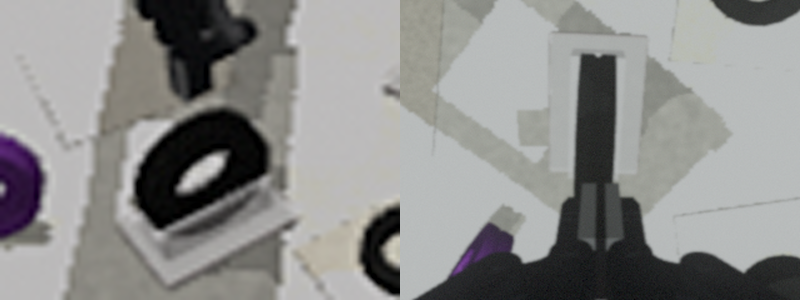

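Run:
```python
from h import *
C=cal("wrist");S=cal("scene")
p,R,o=tool()
for u in((184,224.4),(184,226)):
    X=tri(C,(260,236.4),S,u);print(X,proj(C,X),proj(S,X),R.inv().apply(X-p))
c=-C[1].T@C[2];print("cam in tool",R.inv().apply(c-p), "axis",R.inv().apply(C[1][2]))
print(proj(S,p),[proj(C,p+R.apply([dx,0,dz])).round() for dx in(-.011,0,.011) for dz in(-.02,-.01,0)])
```

```text
[ 0.44467033 -0.23121446  0.1140237 ] [259.00074561 237.38255256] [184.11822756 224.44524312] [ 2.63506307e-03 -2.56767127e-05 -1.76019940e-02]
[ 0.4454219  -0.2328542   0.10928839] [260.54840784 235.86291303] [183.93344843 225.97449196] [ 0.00100283  0.00075006 -0.01286799]
cam in tool [ 0.08269334  0.00033577 -0.16973654] axis [-0.32344412  0.00131582  0.94624636]
[183.8991978  228.99037861] [array([259., 264.]), array([259., 254.]), array([259., 244.]), array([259., 245.]), array([259., 235.]), array([259., 226.]), array([259., 224.]), array([259., 215.]), array([259., 208.])]
```

The tips look about 15–25 mm higher than the reported TCP in both views, so the shut fingers never straddled the rim. I'll open, go deeper and close.

Request:
{"api": "arm_command", "payload": {"linear": [[-1,0,0],[-1,0,0],[-1,0,0],[-1,0,0],[-1,0,15],[-1,0,30],[-1,0,45],[-1,0,45],[-1,0,45]], "angular": [[0,0,0],[0,0,0],[0,0,0],[0,0,0],[0,0,0],[0,0,0],[0,0,0],[0,0,0],[0,0,0]], "jaw": 0.2, "force": 25}}

```text
clock: 5.55
tcp_pos: [0.4444, -0.2346, 0.0514]
tcp_rot: [-0.001, 0.712, 0.702, -0.0]
force: [-0.1, 0.6, 0.7]
width: 0.0512
```

Request:
{"api": "arm_command", "payload": {"linear": [[0,0,0],[0,0,0],[0,0,0],[0,0,0],[0,0,0],[0,0,0]], "angular": [[0,0,0],[0,0,0],[0,0,0],[0,0,0],[0,0,0],[0,0,0]], "jaw": -1, "force": 25}}

```text
clock: 6.05
tcp_pos: [0.4452, -0.2356, 0.053]
tcp_rot: [0.001, 0.712, 0.702, -0.0]
force: [-2.5, 0.1, 7.0]
width: 0.0176
```

Request:
{"api": "arm_command", "payload": {"linear": [[0,0,0],[0,0,0],[0,0,-10],[0,0,-30],[0,0,-60],[0,0,-60],[0,0,-60]], "angular": [[0,0,0],[0,0,0],[0,0,0],[0,0,0],[0,0,0],[0,0,0],[0,0,0]], "force": 40}}

```text
clock: 6.63
tcp_pos: [0.4464, -0.2361, 0.1142]
tcp_rot: [0.002, 0.712, 0.703, 0.0]
force: [0.0, 1.1, -1.1]
width: 0.0169
```

Run:
```python
from h import *
C=cal("wrist");S=cal("scene")
w=eyes.capture("wrist");s=eyes.capture("scene")
f=lambda im,y0,y1,x0,x1:cv2.resize(im[y0:y1,x0:x1],(400,300),interpolation=cv2.INTER_CUBIC)
cv2.imwrite("pics/w5.png",np.hstack([f(s,175,265,125,245),f(w,90,330,100,420)]))
p,R,o=tool();print(p,o['force'],o['moment'],o['width'],proj(S,p))
```

```text
[ 0.44468868 -0.23472195  0.11179075] [-0.60599068 -0.75816023 -1.38167336] [ 0.01764131 -0.02729732  0.05493937] 0.016573097877164544 [183.16995494 225.54052092]
```

View pics/w5.png

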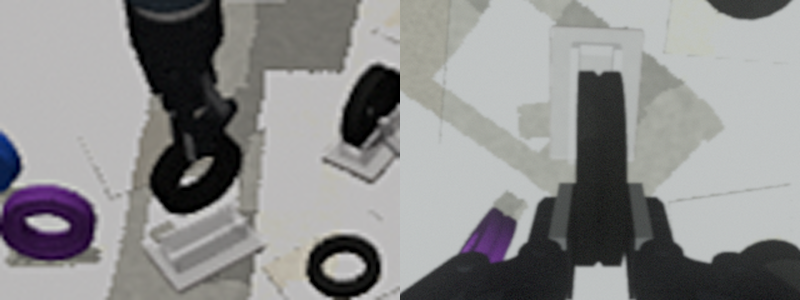

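Seal 2 is lifted and square in the jaws, its cradle is empty, and its origin is about 3 mm below the TCP. Next is the outer hook.

```bash
python3 -c "
from h import *
go(.550,-.146,.233,-.032)
go(.624,-.149,.233,-.032)
go(.624,-.149,.190,-.032)"
```

```text
lin [90.1, 104.1, -121.2] ang [-0.0, -0.0, 0.019]
lin [88.1, 178.2, -121.2] ang [-0.0, -0.0, 0.019]
lin [88.1, 178.2, -78.2] ang [-0.0, -0.0, 0.019]
```

Request:
{"api": "arm_command", "payload": {"linear": [[10,10,-40],[40,30,-80],[70,55,-110],[90,85,-121],[90,104,-121],[90,104,-121],[90,104,-121],[90,104,-121]], "angular": [[0,0,0.019],[0,0,0.019],[0,0,0.019],[0,0,0.019],[0,0,0.019],[0,0,0.019],[0,0,0.019],[0,0,0.019]]}}

```text
clock: 7.4
tcp_pos: [0.5488, -0.1461, 0.231]
tcp_rot: [-0.002, 0.718, 0.696, -0.001]
force: [-0.6, -0.9, -0.9]
width: 0.0166
```

Run:
```python
from h import *
S=cal("scene")
s=eyes.capture("scene");w=eyes.capture("wrist")
f=lambda im,y0,y1,x0,x1:cv2.resize(im[y0:y1,x0:x1],(400,300),interpolation=cv2.INTER_CUBIC)
cv2.imwrite("pics/w6.png",np.hstack([f(s,135,270,190,370),f(w,0,384,0,512)]))
p,R,o=tool();print(p,o['force'],o['width'],"hook tip top",proj(S,[.594,-.148,.24]),"hole",proj(S,[p[0],p[1],p[2]-.003]))
go(.624,-.149,.233,-.032)
```

```text
[ 0.54851822 -0.14670237  0.2314983 ] [-0.66981284 -0.19132883 -1.38809509] 0.016827744123467693 hook tip top [238.35152925 209.32867242] hole [228.27518063 202.78271093]
lin [0.2, 75.5, -1.7] ang [-0.003, -0.001, -0.001]
```

View pics/w6.png

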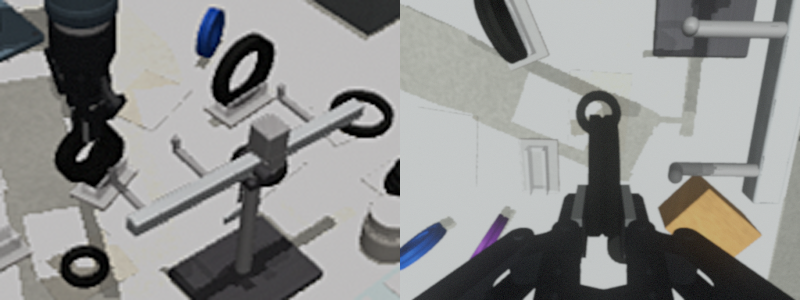

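Run:
```python
from h import *
C=cal("wrist");W=lambda u,v:((u-400)*1.28,v*1.28)
for n,u in(("outer tip",(676,172)),("inner tip",(691,27)),("bar outer corner",(756,200)),("rod O at bar",(755,170)),("rod I at bar",(785,30))): print(n,plane(C,W(*u),.234).round(3),plane(C,W(*u),.222).round(3))
```

```text
outer tip [ 0.599 -0.143  0.234] [ 0.602 -0.149  0.222]
inner tip [ 0.603 -0.053  0.234] [ 0.606 -0.052  0.222]
bar outer corner [ 0.656 -0.167  0.234] [ 0.664 -0.174  0.222]
rod O at bar [ 0.652 -0.144  0.234] [ 0.659 -0.149  0.222]
rod I at bar [ 0.657 -0.056  0.234] [ 0.664 -0.055  0.222]
```

The wrist rays put the outer hook tip at (0.599,-0.145), in line with the ring. I'll go forward over the tip, then down.

Request:
{"api": "arm_command", "payload": {"linear": [[0,20,-3],[0,40,-3],[0,60,-3],[0,75,-3],[0,75,-3],[0,75,5],[0,75,15],[0,75,25],[0,75,35],[0,75,40],[0,75,40],[0,75,40]], "angular": [[0,0,0],[0,0,0],[0,0,0],[0,0,0],[0,0,0],[0,0,0],[0,0,0],[0,0,0],[0,0,0],[0,0,0],[0,0,0],[0,0,0]]}}

```text
clock: 8.5
tcp_pos: [0.6246, -0.1488, 0.1926]
tcp_rot: [-0.001, 0.718, 0.696, -0.0]
force: [-0.7, 0.0, -0.9]
width: 0.0168
```

Run:
```python
from h import *
S=cal("scene")
s=eyes.capture("scene");w=eyes.capture("wrist")
f=lambda im,y0,y1,x0,x1:cv2.resize(im[y0:y1,x0:x1],(400,300),interpolation=cv2.INTER_CUBIC)
cv2.imwrite("pics/w7.png",np.hstack([f(s,135,270,190,370),f(w,0,384,0,512)]))
p,R,o=tool();print(p,o['force'],o['width'])
```

```text
[ 0.62532816 -0.14896338  0.19358522] [ 0.00469088 -0.4049117  -0.69798652] 0.016849612719891723
```

View pics/w7.png

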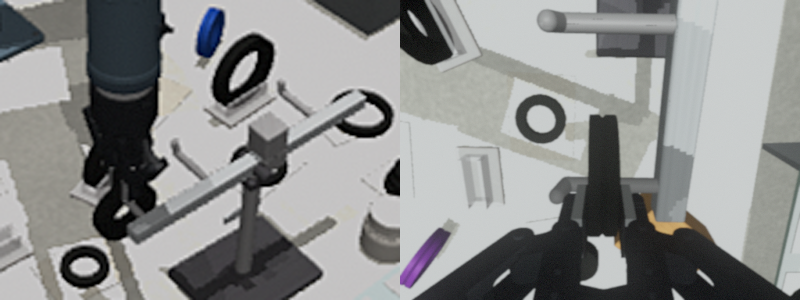

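The ring is over the rod with the rod through its hole, and the bar is starting to take its weight. I'll lower a bit more, open slightly and withdraw upward.

Request:
{"api": "arm_command", "payload": {"linear": [[0,0,5],[0,0,10],[0,0,12],[0,0,12],[0,0,12]], "angular": [[0,0,0],[0,0,0],[0,0,0],[0,0,0],[0,0,0]]}}

```text
clock: 9.02
tcp_pos: [0.6249, -0.1488, 0.1807]
tcp_rot: [-0.0, 0.718, 0.696, -0.0]
force: [0.2, 0.6, 0.1]
width: 0.0168
```

Request:
{"api": "arm_command", "payload": {"linear": [[0,0,0],[0,0,0],[0,0,0],[0,0,0],[0,0,0],[0,0,-8],[0,0,-20],[0,0,-40],[0,0,-60],[0,0,-60]], "angular": [[0,0,0],[0,0,0],[0,0,0],[0,0,0],[0,0,0],[0,0,0],[0,0,0],[0,0,0],[0,0,0],[0,0,0]], "jaw": -0.3}}

```text
clock: 9.85
tcp_pos: [0.6272, -0.1497, 0.2465]
tcp_rot: [0.004, 0.718, 0.696, 0.002]
force: [0.4, -0.0, 0.8]
width: 0.0298
```

Run:
```python
from h import *
s=eyes.capture("scene");t=eyes.capture("top")
f=lambda im,y0,y1,x0,x1:cv2.resize(im[y0:y1,x0:x1],(400,300),interpolation=cv2.INTER_CUBIC)
cv2.imwrite("pics/w8.png",np.hstack([f(s,135,270,190,370),f(t,90,225,160,340)]))
p,R,o=tool();print(p,o['force'],o['width'],o["clock"])
go(.42,.05,.30,0)
go(.431,.245,.25,-.013)
```

```text
[ 0.62567598 -0.14911148  0.24243758] [0.10977903 0.27347767 0.55721764] 0.029848024570494604 9.95
lin [192.4, -211.8, -58.3] ang [0.003, 0.001, -0.032]
lin [387.7, -207.1, -8.5] ang [0.003, 0.001, -0.019]
```

View pics/w8.png

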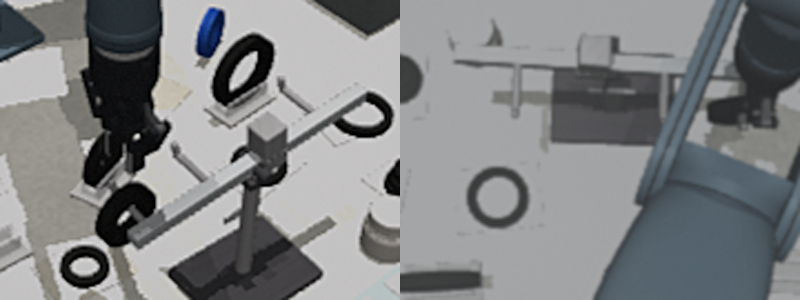

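The first seal hangs on the outer hook and the bar tilts right end down, well short of its stop. Next is the large seal.

Request:
{"api": "arm_command", "payload": {"linear": [[0,0,-40],[0,-40,-60],[30,-75,-60],[60,-110,-60],[100,-130,-60],[140,-150,-60],[180,-170,-50],[220,-190,-40],[260,-200,-30],[300,-207,-20],[340,-207,-10],[380,-207,-10]], "angular": [[0,0,0],[0,0,0],[0,0,0],[0,0,0],[0,0,0],[0,0,-0.02],[0,0,-0.02],[0,0,-0.02],[0,0,-0.02],[0,0,-0.02],[0,0,-0.02],[0,0,-0.02]], "jaw": 0.2}}

```text
clock: 10.95
tcp_pos: [0.4279, 0.2172, 0.251]
tcp_rot: [-0.001, 0.711, 0.703, -0.001]
force: [1.2, 0.3, 1.1]
width: 0.0513
```

Request:
{"api": "arm_command", "payload": {"linear": [[0,0,0],[0,0,0],[0,0,0]], "angular": [[0,0,0],[0,0,0],[0,0,0]]}}

```text
clock: 11.2
tcp_pos: [0.4298, 0.2156, 0.2522]
tcp_rot: [-0.0, 0.711, 0.703, -0.001]
force: [-0.2, 0.6, 0.2]
width: 0.0512
```

Run:
```python
from h import *
C=cal("wrist");T=cal("top")
w=eyes.capture("wrist");t=eyes.capture("top");s=eyes.capture("scene")
cv2.imwrite("pics/a.png",w);cv2.imwrite("pics/t2.png",t);cv2.imwrite("pics/s2.png",s)
p,R,o=tool();print(p,o['force'],o['width'],o["clock"])
for b in blobs(w,60,800): print(b[0],b[1],np.round(b[2][1]),round(b[2][2],2))
a=np.linspace(0,2*np.pi,181)
for y in(.24,.246,.252):
    q=np.array([proj(C,[x,y+.062*np.cos(t),.07+.062*np.sin(t)]) for t in a for x in (.422,.44)]);print(y,q.min(0),q.max(0))
go(.431,.246,.25,-.013)
```

```text
[0.43073969 0.21444496 0.25298403] [-0.8803087  -0.17618605 -1.04234991] 0.05125915521686351 11.35
[386.4  20.1] [ 346    0   89   39 1174] [38. 88.] 90.0
[499.9  53.3] [ 484   20   28   62 1304] [61. 27.] 90.0
[259.3 118.6] [ 248   58   23  123 2070] [122.  17.] 86.63
[354.8 173.1] [ 324  141   65   62 1200] [61. 64.] 90.0
[269.3 336.5] [    0   225   512   159 31459] [158. 511.] 90.0
[262.5 330.4] [ 248  297   31   65 1253] [65. 23.] 75.96
0.24 [249.31171218  61.22131063] [271.01654411 186.62670407]
0.246 [249.1544992   54.54198729] [271.00480889 181.05247318]
0.252 [248.99515425  47.76566983] [270.99291651 175.4330748 ]
lin [31.6, -0.2, 3.0] ang [-0.0, 0.0, -0.001]
```

Request:
{"api": "arm_command", "payload": {"linear": [[30,0,20],[30,0,60],[30,0,100],[30,0,135],[30,0,161],[30,0,161],[30,0,161]], "angular": [[0,0,0],[0,0,0],[0,0,0],[0,0,0],[0,0,0],[0,0,0],[0,0,0]]}}

```text
clock: 11.93
tcp_pos: [0.4304, 0.2445, 0.0915]
tcp_rot: [-0.001, 0.712, 0.702, -0.001]
force: [-0.0, 0.0, 0.6]
width: 0.0513
```

Request:
{"api": "arm_command", "payload": {"linear": [[0,0,0],[0,0,0],[0,0,0],[0,0,0],[0,0,0],[0,0,0],[0,0,0]], "angular": [[0,0,0],[0,0,0],[0,0,0],[0,0,0],[0,0,0],[0,0,0],[0,0,0]], "jaw": -1, "force": 50}}

```text
clock: 12.52
tcp_pos: [0.4322, 0.2463, 0.0944]
tcp_rot: [0.001, 0.711, 0.703, 0.002]
force: [-1.4, -0.4, 6.2]
width: 0.0168
```

Run:
```python
from h import *
T=cal("top");S=cal("scene")
p,R,o=tool();print(p,o['force'],o['width'],o["clock"])
t=cv2.imread("pics/t2.png");s=cv2.imread("pics/s2.png")
f=lambda im,y0,y1,x0,x1:cv2.resize(im[y0:y1,x0:x1],(400,400),interpolation=cv2.INTER_CUBIC)
cv2.imwrite("pics/w9.png",np.hstack([f(s,140,270,225,355),f(t,80,230,180,330)]))
```

```text
[0.43218048 0.2463068  0.09442037] [-1.41336583 -0.39235102  6.21357576] 0.016784879893602854 12.5167
```

View pics/w9.png

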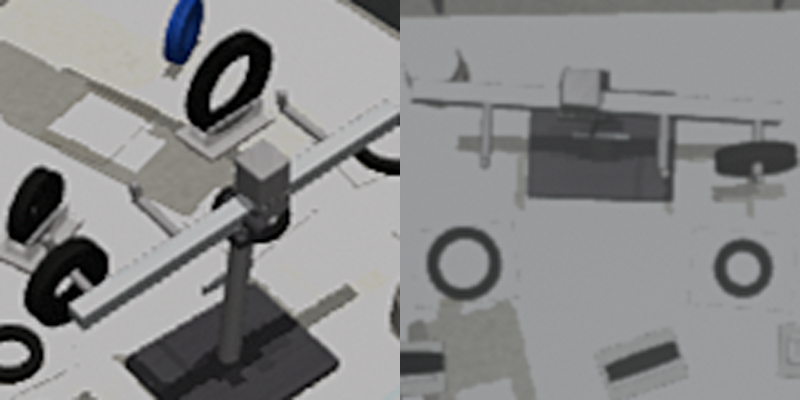

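Seal 1 hangs on the outer hook and the jaws hold the large seal. I'll lift, then work out the hook_left target.

Request:
{"api": "arm_command", "payload": {"linear": [[0,0,-10],[0,0,-30],[0,0,-60],[0,0,-100],[0,20,-135],[-20,50,-148],[-55,70,-148],[-90,95,-148],[-123,118,-148],[-123,118,-148],[-123,118,-148]], "angular": [[0,0,0],[0,0,0],[0,0,0],[0,0,0],[0,0,0],[0,0,0.02],[0,0,0.02],[0,0,0.02],[0,0,0.02],[0,0,0.02],[0,0,0.02]]}}

```text
clock: 13.43
tcp_pos: [0.5482, 0.1193, 0.2407]
tcp_rot: [0.0, 0.72, 0.694, 0.0]
force: [-0.2, -0.1, -3.4]
width: 0.0163
```

Run:
```python
from h import *
T=cal("top");S=cal("scene")
p,R,o=tool();print(p,o['force'],o['width'],o["clock"])
tt=lambda u,v:(180+(u-400)*.375,80+v*.375);ss=lambda u,v:(225+u*.325,140+v*.325)
print("tip",tri(T,tt(485,163),S,ss(283,97)))
print("poise",tri(T,tt(581,86),S,ss(262,162)))
s=eyes.capture("scene");w=eyes.capture("wrist")
f=lambda im,y0,y1,x0,x1:cv2.resize(im[y0:y1,x0:x1],(400,300),interpolation=cv2.INTER_CUBIC)
cv2.imwrite("pics/w10.png",np.hstack([f(s,110,230,240,400),f(w,0,384,0,512)]))
print("expected origin",proj(S,p-[0,0,.0235]),"hole top",proj(S,p+[0,0,.0165]))
go(.632,.121,.243,-.032)
```

```text
[0.5482063  0.11928629 0.24071441] [-0.22750107 -0.09292548 -3.39077206] 0.016264296092586075 13.4333
tip [0.61132527 0.12341851 0.2346667 ]
poise [0.67899553 0.02808453 0.25751739]
expected origin [299.52986491 165.89128124] hole top [300.58012623 155.36352953]
lin [2.1, 85.2, -2.4] ang [-0.0, -0.001, -0.001]
```

View pics/w10.png

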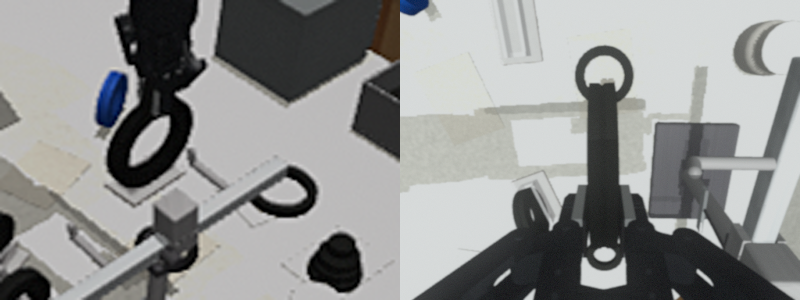

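The large seal is held upright and its centre matches the expected spot. The left hook tip is in line at about y = 0.122. Forward and down.

Request:
{"api": "arm_command", "payload": {"linear": [[2,25,-3],[2,50,-3],[2,75,-3],[2,85,-3],[2,85,-3],[2,85,8],[2,85,18],[2,85,28],[2,85,36],[2,85,44],[2,85,50],[2,85,50]], "angular": [[0,0,0],[0,0,0],[0,0,0],[0,0,0],[0,0,0],[0,0,0],[0,0,0],[0,0,0],[0,0,0],[0,0,0],[0,0,0],[0,0,0]]}}

```text
clock: 14.53
tcp_pos: [0.6313, 0.1206, 0.1883]
tcp_rot: [-0.001, 0.718, 0.696, -0.001]
force: [-1.6, -0.7, -0.7]
width: 0.0164
```

Request:
{"api": "arm_command", "payload": {"linear": [[0,0,3],[0,0,3],[0,0,3],[0,0,3],[0,0,3]], "angular": [[0,0,0],[0,0,0],[0,0,0],[0,0,0],[0,0,0]]}}

```text
clock: 14.95
tcp_pos: [0.6324, 0.1207, 0.1874]
tcp_rot: [0.0, 0.718, 0.696, 0.0]
force: [-0.9, -0.6, 0.2]
width: 0.016
```

Request:
{"api": "arm_command", "payload": {"linear": [[0,0,0],[0,0,0],[0,0,0],[0,0,0],[0,0,0],[0,0,-8],[0,0,-20],[0,0,-40],[0,0,-70],[0,-30,-100],[-30,-60,-110],[-60,-90,-110]], "angular": [[0,0,0],[0,0,0],[0,0,0],[0,0,0],[0,0,0],[0,0,0],[0,0,0],[0,0,0],[0,0,0],[0,0,0],[0,0,0],[0,0,0]], "jaw": -0.3}}

```text
clock: 15.95
tcp_pos: [0.5435, 0.0664, 0.3006]
tcp_rot: [0.003, 0.717, 0.697, 0.002]
force: [1.2, -1.3, -0.1]
width: 0.03
```

```bash
python3 -c "
from h import *
p,R,o=tool();print(p,o['force'],o['width'],o['clock'])
cv2.imwrite('pics/s3.png',eyes.capture('scene'))
go(.43,-.033,.2,.308)"
```

```text
[0.54353386 0.06642838 0.30064791] [ 1.18124922 -1.34304765 -0.14449426] 0.030005498014855372 15.95
lin [-97.6, -103.1, 99.4] ang [-0.002, 0.004, -0.34]
```

Request:
{"api": "arm_command", "payload": {"linear": [[-30,-30,20],[-60,-60,50],[-97,-103,80],[-97,-103,99],[-97,-103,99],[-97,-103,99],[-97,-103,99]], "angular": [[0,0,-0.1],[0,0,-0.2],[0,0,-0.34],[0,0,-0.34],[0,0,-0.34],[0,0,-0.34],[0,0,-0.34]], "jaw": 0.2}}

```text
clock: 16.58
tcp_pos: [0.4376, -0.028, 0.199]
tcp_rot: [0.001, 0.591, 0.807, 0.001]
force: [1.1, 0.5, -0.1]
width: 0.0515
```

Run:
```python
from h import *
C=cal("wrist")
w=eyes.capture("wrist");t=eyes.capture("top");s=eyes.capture("scene")
cv2.imwrite("pics/t4.png",t);cv2.imwrite("pics/s4.png",s);cv2.imwrite("pics/wa.png",w)
p,R,o=tool();print(p,o['force'],o['width'],o["clock"])
for b in blobs(w,60,800): print(b[0],b[1],np.round(b[2][1]),round(b[2][2],2))
a=np.linspace(0,2*np.pi,181);yaw=.308;ax=np.array([np.cos(yaw),np.sin(yaw)]);ay=np.array([-ax[1],ax[0]])
q=np.array([proj(C,[*(np.array([.43,-.033])+k*ax+.042*np.cos(t)*ay),.05+.042*np.sin(t)]) for t in a for k in (-.009,.009)]);print(q.min(0),q.max(0))
f=lambda im,y0,y1,x0,x1:cv2.resize(im[y0:y1,x0:x1],(400,400),interpolation=cv2.INTER_CUBIC)
cv2.imwrite("pics/w11.png",np.hstack([f(s,140,270,225,355),f(t,80,230,180,330)]))
go(.43,-.033,.052,.308)
```

```text
[ 0.43892663 -0.02775023  0.19967485] [ 0.47015754 -0.01575785 -0.15447077] 0.05131309610745034 16.7333
[433.7  16.5] [ 394    0   87   34 1351] [33. 86.] 90.0
[460.6 129.9] [ 399   89   96  140 1325] [ 24. 160.] 28.84
[251.2 158.6] [ 242  116   20   86 1534] [85. 18.] 88.67
[484.6 190.5] [ 441  128   71  120 3114] [ 49. 134.] 28.07
[259.9 338.3] [    0   242   512   142 30476] [141. 511.] 90.0
[237.80519022 114.61149818] [259.58932381 203.62880071]
lin [-2.0, -10.6, 147.6] ang [0.003, 0.002, 0.001]
```

View pics/w11.png

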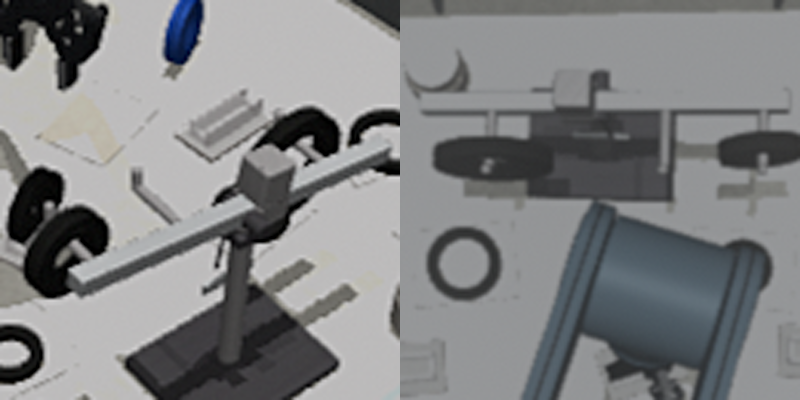

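Both seals hang, and the bar is tilted left end down as predicted. I'll pick the last seal.

Request:
{"api": "arm_command", "payload": {"linear": [[-2,-9,35],[-2,-9,70],[-2,-9,110],[-2,-9,147],[-2,-9,147],[-2,-9,147],[-2,-9,147]], "angular": [[0,0,0],[0,0,0],[0,0,0],[0,0,0],[0,0,0],[0,0,0],[0,0,0]]}}

```text
clock: 17.32
tcp_pos: [0.4309, -0.0328, 0.0528]
tcp_rot: [0.001, 0.59, 0.807, 0.0]
force: [-0.4, -1.0, 0.7]
width: 0.0509
```

Request:
{"api": "arm_command", "payload": {"linear": [[0,0,0],[0,0,0],[0,0,0],[0,0,0],[0,0,0],[0,0,0],[0,0,0]], "angular": [[0,0,0],[0,0,0],[0,0,0],[0,0,0],[0,0,0],[0,0,0],[0,0,0]], "jaw": -1, "force": 40}}

```text
clock: 17.9
tcp_pos: [0.4304, -0.0331, 0.0529]
tcp_rot: [0.002, 0.59, 0.807, 0.001]
force: [0.5, 0.1, 7.2]
width: 0.0169
```

Request:
{"api": "arm_command", "payload": {"linear": [[0,0,-10],[0,0,-30],[0,0,-60],[0,0,-90],[0,0,-90]], "angular": [[0,0,0],[0,0,0],[0,0,0],[0,0,0],[0,0,0]]}}

```text
clock: 18.32
tcp_pos: [0.4325, -0.0338, 0.1471]
tcp_rot: [0.005, 0.59, 0.807, 0.002]
force: [1.8, 0.4, 0.1]
width: 0.0168
```

Run:
```python
from h import *
T=cal("top");S=cal("scene")
p,R,o=tool();print(p,o['force'],o['width'],o["clock"])
tt=lambda u,v:(180+(u-400)*.375,80+v*.375);ss=lambda u,v:(225+u*.325,140+v*.325)
print("inner tip",tri(T,tt(665,171),S,ss(135,175)))
go(.550,-.051,.235,-.032)
go(.626,-.054,.235,-.032)
```

```text
[ 0.43251078 -0.03378305  0.14708149] [1.84407724 0.41093711 0.07724372] 0.016801201788462002 18.3167
inner tip [ 0.60150932 -0.05098514  0.23188151]
lin [-52.6, 107.5, -86.6] ang [0.01, 0.005, 0.34]
lin [-78.5, 179.0, -85.7] ang [0.01, 0.005, 0.34]
```

Request:
{"api": "arm_command", "payload": {"linear": [[0,0,-40],[-10,30,-80],[-25,60,-86],[-52,107,-86],[-52,107,-86],[-52,107,-86],[-52,107,-86]], "angular": [[0,0,0.1],[0,0,0.2],[0,0,0.34],[0,0,0.34],[0,0,0.34],[0,0,0.34],[0,0,0.34]]}}

```text
clock: 18.9
tcp_pos: [0.546, -0.0496, 0.2263]
tcp_rot: [-0.001, 0.718, 0.696, -0.0]
force: [-0.3, 0.1, -0.8]
width: 0.0166
```

Run:
```python
from h import *
S=cal("scene")
s=eyes.capture("scene");w=eyes.capture("wrist")
f=lambda im,y0,y1,x0,x1:cv2.resize(im[y0:y1,x0:x1],(400,300),interpolation=cv2.INTER_CUBIC)
cv2.imwrite("pics/w12.png",np.hstack([f(s,120,255,200,380),f(w,0,384,0,512)]))
p,R,o=tool();print(p,o['force'],o['width'],"origin",proj(S,p-[0,0,.003]),o["clock"])
go(.626,-.054,.234,-.032)
```

```text
[ 0.54497453 -0.04920672  0.22665939] [ 0.61319295  0.65440616 -0.84852014] 0.01689733129086341 origin [255.29695569 187.92112889] 19.0
lin [-2.2, 81.1, -7.5] ang [-0.002, -0.0, 0.0]
```

View pics/w12.png

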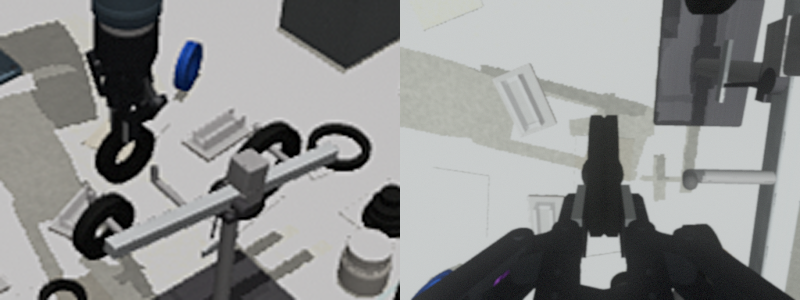

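Request:
{"api": "arm_command", "payload": {"linear": [[0,0,-8],[0,0,-8],[-1,25,-8],[-2,50,-8],[-2,75,-8],[-2,81,-8],[-2,81,-8],[-2,81,0],[-2,81,8],[-2,81,16],[-2,81,22],[-2,81,22]], "angular": [[0,0,0],[0,0,0],[0,0,0],[0,0,0],[0,0,0],[0,0,0],[0,0,0],[0,0,0],[0,0,0],[0,0,0],[0,0,0],[0,0,0]]}}

```text
clock: 20.0
tcp_pos: [0.6258, -0.054, 0.2033]
tcp_rot: [-0.001, 0.718, 0.696, -0.001]
force: [-0.6, -0.0, -0.4]
width: 0.0169
```

Request:
{"api": "arm_command", "payload": {"linear": [[0,0,0],[0,0,0],[0,0,0],[0,0,0]], "angular": [[0,0,0],[0,0,0],[0,0,0],[0,0,0]]}}

```text
clock: 20.33
tcp_pos: [0.6274, -0.0542, 0.2054]
tcp_rot: [0.0, 0.718, 0.696, 0.0]
force: [-0.6, 0.1, 0.5]
width: 0.0171
```

Run:
```python
from h import *
S=cal("scene")
s=eyes.capture("scene");w=eyes.capture("wrist")
f=lambda im,y0,y1,x0,x1:cv2.resize(im[y0:y1,x0:x1],(400,300),interpolation=cv2.INTER_CUBIC)
cv2.imwrite("pics/w13.png",np.hstack([f(s,120,255,200,380),f(w,0,384,0,512)]))
p,R,o=tool();print(p,o['force'],o['width'],o["clock"])
```

```text
[ 0.6274229  -0.05422838  0.2053105 ] [-0.61156441 -0.9003648   0.11612766] 0.01675730211135745 20.4333
```

View pics/w13.png

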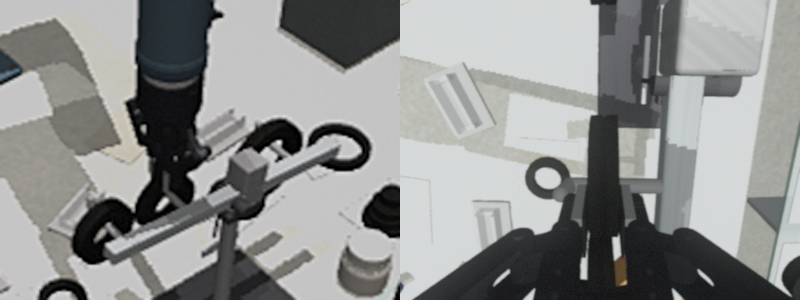

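The last ring is on the inner rod. I'll release, rise and move above the left part of the bar.

Request:
{"api": "arm_command", "payload": {"linear": [[0,0,2],[0,0,2],[0,0,2],[0,0,2],[0,0,2],[0,0,-8],[0,0,-20],[0,0,-40],[0,0,-75],[0,0,-110],[0,-40,-130],[0,-80,-130]], "angular": [[0,0,0],[0,0,0],[0,0,0],[0,0,0],[0,0,0],[0,0,0],[0,0,0],[0,0,0],[0,0,0],[0,0,0],[0,0,0],[0,0,0]], "jaw": -0.3}}

```text
clock: 21.43
tcp_pos: [0.55, -0.0524, 0.3382]
tcp_rot: [0.002, 0.718, 0.696, 0.001]
force: [-0.6, -0.3, 1.8]
width: 0.0298
```

Request:
{"api": "arm_command", "payload": {"linear": [[0,-40,0],[0,-80,0],[0,-120,0],[0,-150,0],[0,-180,0],[0,-180,0],[0,-180,0]], "angular": [[0,0,0],[0,0,0],[0,0,0],[0,0,0],[0,0,0],[0,0,0],[0,0,0]], "jaw": -1}}

```text
clock: 22.02
tcp_pos: [0.367, -0.0456, 0.3355]
tcp_rot: [0.0, 0.719, 0.695, 0.0]
force: [0.3, 0.7, 0.2]
width: -0.0001
```

Run:
```python
from h import *
t=eyes.capture("top");s=eyes.capture("scene");w=eyes.capture("wrist")
for n,i in(("t5",t),("s5",s),("wr5",w)): cv2.imwrite(f"pics/{n}.png",i)
S=cal("scene");T=cal("top")
for n,C in(("s",S),("t",T)): print(n,[proj(C,[.676+a*.032,.0095+a,.22]).round(1).tolist() for a in(.185,-.185)])
f=lambda im,y0,y1,x0,x1:cv2.resize(im[y0:y1,x0:x1],(800,300),interpolation=cv2.INTER_CUBIC)
cv2.imwrite("pics/w14.png",np.vstack([f(s,160,260,235,365)[:,:],f(t,95,155,175,335)]))
p,R,o=tool();print(p,o['clock'],o['width'])
```

```text
s [[350.5, 177.8], [248.6, 236.4]]
t [[184.8, 116.0], [325.3, 118.6]]
[ 0.3690163  -0.04600929  0.33490442] 22.1667 -7.840299826951227e-05
```

View pics/w14.png

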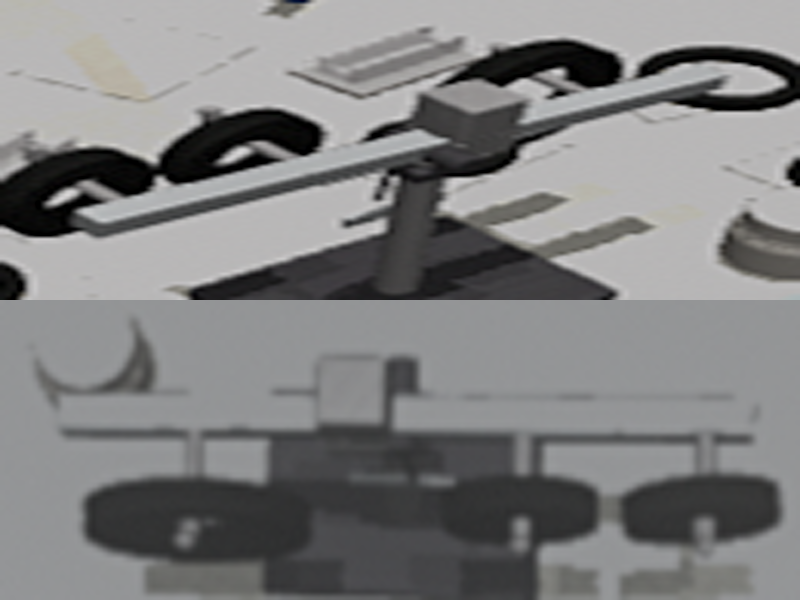

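All three seals hang. Next I'll measure the tilt from the top/side edge of the bar in the scene view, with the initial picture as a bias check.

```bash
cat >> h.py <<'E'
PIV=np.array([.676,.0095,.22]);YW=-.032
def tilt(img,C,skip=(.0,.075)):
    "tilt from the bar's top/far-side edge in the scene view: (tilt, offset m, rms px)"
    g=cv2.GaussianBlur(img,(3,3),0).mean(2);X=np.array([np.cos(YW),np.sin(YW),0]);Y=np.array([-np.sin(YW),np.cos(YW),0])
    th=0.;
    for it in range(4):
        A=[]
        for a in np.arange(-.175,.176,.004):
            if skip[0]<a<skip[1]: continue
            P=PIV+.010*X+a*(Y*np.cos(th)+np.array([0,0,np.sin(th)]));u=proj(C,P)
            n=9 if it==0 else 4; v=np.arange(-n,n+.01,.25)
            pr=cv2.remap(g.astype(np.float32),np.full((1,len(v)),u[0],np.float32),(u[1]+v).reshape(1,-1).astype(np.float32),cv2.INTER_LINEAR)[0]
            d=pr[6:]-pr[:-6];k=int(np.argmin(d))
            if d[k]>-12 or k in(0,len(d)-1): continue
            q=d[k-1]-2*d[k]+d[k+1];s=.5*(d[k-1]-d[k+1])/q if q>0 else 0
            off=v[k+3]+s*.25
            A.append((a,off/(proj(C,P+[0,0,.001])[1]-u[1])*.001))
        A=np.array(A);p=np.polyfit(A[:,0],A[:,1],1)
        for _ in range(4):
            r=A[:,1]-np.polyval(p,A[:,0]);m=abs(r)<max(2*np.median(abs(r)),.0005);p=np.polyfit(A[m,0],A[m,1],1)
        th+=p[0]
    return round(th,4),round(p[1],4),len(A),int(m.sum()),round(float(np.std(r[m])),5)
E
python3 - <<'E'
from h import *
S=cal("scene")
for n in("s0","s2","s4","s5"): print(n,tilt(cv2.imread(f"pics/{n}.png"),S))
T=cal("top");tt=lambda u,v:(175+u/5,95+(v-300)/5)
print("poise",plane(T,tt(351,392),.258), "w14 ends",plane(T,tt(58,412),.21),plane(T,tt(753,413),.23))
E
```

```text
s0 (np.float64(-0.0574), np.float64(-0.0025), 69, 67, 0.00023)
s2 (np.float64(0.0793), np.float64(-0.0026), 69, 65, 0.00023)
s4 (np.float64(-0.1518), np.float64(-0.0024), 69, 68, 0.00022)
s5 (np.float64(-0.1038), np.float64(-0.0024), 69, 67, 0.00025)
poise [0.67534763 0.03427206 0.258     ] w14 ends [0.68112471 0.19120142 0.21      ] [ 0.66987221 -0.17483578  0.23      ]
```

```bash
cat >> h.py <<'E'
def edge(img,C,xo,yw,th,c,skip,n=4,thr=-12):
    "offsets (px down) of the bright-to-dark edge near the bar's top edge at x'=xo; returns a, px, P"
    g=cv2.GaussianBlur(img,(3,3),0).mean(2).astype(np.float32);X=np.array([np.cos(yw),np.sin(yw),0]);Y=np.array([-np.sin(yw),np.cos(yw),0]);out=[]
    for a in np.arange(-.175,.176,.004):
        if any(l<a<h for l,h in skip): continue
        P=PIV+c+xo*X+a*(Y*np.cos(th)+np.array([0,0,np.sin(th)]));u=proj(C,P);v=np.arange(-n,n+.01,.25)
        pr=cv2.remap(g,np.full((1,len(v)),u[0],np.float32),(u[1]+v).reshape(1,-1).astype(np.float32),cv2.INTER_LINEAR)[0]
        d=pr[6:]-pr[:-6];k=int(np.argmin(d))
        if d[k]>thr or k in(0,len(d)-1): continue
        q=d[k-1]-2*d[k]+d[k+1];out.append((a,v[k+3]+(.5*(d[k-1]-d[k+1])/q if q>0 else 0)*.25,P))
    return out
def joint(s,t,S,T,skip=(.0,.075)):
    "yaw and tilt together from scene (far edge) and top (front edge)"
    yw,th,c=YW,0.,np.zeros(3);hk=[(h-.012,h+.012) for h in(.11,-.065,-.16)]
    for it in range(6):
        rows=[];rhs=[];n=9 if it==0 else 4
        for C,e in((S,edge(s,S,.010,yw,th,c,[skip],n)),(T,edge(t,T,-.010,yw,th,c,[skip]+hk,n if it else 5,-8))):
            A=[]
            for a,off,P in e:
                u=proj(C,P)[1];gx=(proj(C,P+[.001,0,0])[1]-u)/.001;gz=(proj(C,P+[0,0,.001])[1]-u)/.001
                A.append((gx,-gx*a,gz,gz*a,off))
            A=np.array(A);sl=np.polyfit(A[:,3]/A[:,2],A[:,4],1)
            for _ in range(4):
                r=A[:,4]-np.polyval(sl,A[:,3]/A[:,2]);m=abs(r)<max(2.5*np.median(abs(r)),.15);sl=np.polyfit((A[:,3]/A[:,2])[m],A[m,4],1)
            rows.append(A[m,:4]);rhs.append(A[m,4])
        x=np.linalg.lstsq(np.vstack(rows),np.concatenate(rhs),rcond=None)[0]
        c=c+[x[0],0,x[2]];yw+=x[1];th+=x[3]
    return dict(yaw=round(yw,4),tilt=round(th,4),c=c.round(4).tolist(),n=[len(r) for r in rhs])
E
python3 - <<'E'
from h import *
S=cal("scene");T=cal("top")
for a,b in(("s0","t0"),("s2","t2"),("s5","t5")): print(a,joint(cv2.imread(f"pics/{a}.png"),cv2.imread(f"pics/{b}.png"),S,T))
E
```

```text
s0 {'yaw': np.float64(-0.0479), 'tilt': np.float64(-0.0353), 'c': [0.0017, 0.0, -0.0003], 'n': [67, 43]}
s2 {'yaw': np.float64(-0.0481), 'tilt': np.float64(0.1026), 'c': [0.0014, 0.0, -0.0008], 'n': [66, 49]}
s5 {'yaw': np.float64(-0.0486), 'tilt': np.float64(-0.0828), 'c': [0.0013, 0.0, -0.0008], 'n': [65, 47]}
```

The joint fit is consistent, with yaw -0.048 in all three image pairs. The tilt was -0.035 at the start and is -0.083 now, so the poise has to move about 46 mm to the right.

```bash
python3 -c "
from h import *
go(.680,.088,.335,-.048);go(.680,.088,.217,-.048)
p=np.array([.680,.088,.217]);y=-.048;yv=np.array([np.cos(y),np.sin(y),0]);zv=np.array([0,0,-1.]);M=Ro.from_matrix(np.c_[np.cross(yv,zv),yv,zv])
print(M.as_matrix());go(.677,.018,.217,-.048,(p,M))"
```

```text
lin [143.9, 306.5, -0.2] ang [-0.0, -0.0, 0.016]
lin [143.9, 306.6, 117.8] ang [-0.0, -0.0, 0.016]
[[ 0.04798157  0.99884822  0.        ]
 [ 0.99884822 -0.04798157  0.        ]
 [ 0.          0.         -1.        ]]
lin [-70.1, 0.4, 0.0] ang [0.0, 0.0, 0.0]
```

Request:
{"api": "arm_command", "payload": {"linear": [[30,40,0],[50,70,0],[70,110,0],[90,145,0],[110,180,0],[125,215,0],[135,250,0],[144,285,0],[144,306,0],[144,306,0],[144,306,0]], "angular": [[0,0,0.016],[0,0,0.016],[0,0,0.016],[0,0,0.016],[0,0,0.016],[0,0,0.016],[0,0,0.016],[0,0,0.016],[0,0,0.016],[0,0,0.016],[0,0,0.016]]}}

```text
clock: 23.08
tcp_pos: [0.68, 0.0886, 0.3314]
tcp_rot: [-0.002, 0.724, 0.69, -0.002]
force: [-0.6, 0.1, -0.8]
width: -0.0002
```

Request:
{"api": "arm_command", "payload": {"linear": [[0,0,30],[0,0,60],[0,0,90],[0,0,110],[0,0,117],[0,0,117],[0,0,117],[0,0,117]], "angular": [[0,0,0],[0,0,0],[0,0,0],[0,0,0],[0,0,0],[0,0,0],[0,0,0],[0,0,0]]}}

```text
clock: 23.75
tcp_pos: [0.6799, 0.0882, 0.2205]
tcp_rot: [0.001, 0.724, 0.69, 0.001]
force: [0.4, -0.5, 0.3]
width: -0.0004
```

Request:
{"api": "arm_command", "payload": {"linear": [[-10,0,5],[-20,0,5],[-28,0,5],[-34,0,5],[-40,0,5],[-46,0,5],[-52,0,5],[-58,0,5],[-63,0,5],[-67,0,5],[-67,0,5],[-67,0,5]], "angular": [[0,0,0],[0,0,0],[0,0,0],[0,0,0],[0,0,0],[0,0,0],[0,0,0],[0,0,0],[0,0,0],[0,0,0],[0,0,0],[0,0,0]]}}

```text
clock: 24.75
tcp_pos: [0.6756, 0.0209, 0.2128]
tcp_rot: [-0.0, 0.724, 0.69, -0.0]
force: [-0.5, 0.6, 0.2]
width: 0.0001
```

Request:
{"api": "arm_command", "payload": {"linear": [[20,0,0],[40,0,0],[40,0,-30],[40,0,-70],[40,-40,-110],[40,-80,-110],[40,-120,-110],[40,-160,-110],[40,-200,-110],[40,-240,-110],[40,-280,-110],[40,-300,-110]], "angular": [[0,0,0],[0,0,0],[0,0,0],[0,0,0],[0,0,0],[0,0,0],[0,0,0],[0,0,0],[0,0,0],[0,0,0],[0,0,0],[0,0,0]]}}

```text
clock: 25.75
tcp_pos: [0.3737, 0.0763, 0.3231]
tcp_rot: [-0.0, 0.723, 0.69, -0.0]
force: [0.1, 0.6, 0.1]
width: 0.0001
```

Request:
{"api": "arm_command", "payload": {"linear": [[0,0,0],[0,0,0],[0,0,0],[0,0,0],[0,0,0]], "angular": [[0,0,0],[0,0,0],[0,0,0],[0,0,0],[0,0,0]]}}

```text
clock: 26.17
tcp_pos: [0.3789, 0.0755, 0.3226]
tcp_rot: [-0.0, 0.724, 0.69, -0.0]
force: [0.8, 1.3, -0.0]
width: 0.0001
```

Run:
```python
from h import *
S=cal("scene");T=cal("top")
s=eyes.capture("scene");t=eyes.capture("top")
cv2.imwrite("pics/s6.png",s);cv2.imwrite("pics/t6.png",t)
f=lambda im,y0,y1,x0,x1:cv2.resize(im[y0:y1,x0:x1],(800,300),interpolation=cv2.INTER_CUBIC)
cv2.imwrite("pics/w15.png",np.vstack([f(s,160,260,235,365)[:,:],f(t,95,155,175,335)]))
for sk in((-.06,.03),(-.075,.02)): print(joint(s,t,S,T,sk))
p,R,o=tool();print(p,o['clock'])
```

```text
{'yaw': np.float64(-0.048), 'tilt': np.float64(-0.0092), 'c': [0.0016, 0.0, -0.0004], 'n': [62, 46]}
{'yaw': np.float64(-0.0476), 'tilt': np.float64(-0.0096), 'c': [0.0014, 0.0, -0.0006], 'n': [63, 52]}
[0.3786881  0.07553096 0.32247574] 26.2667
```

View pics/w15.png

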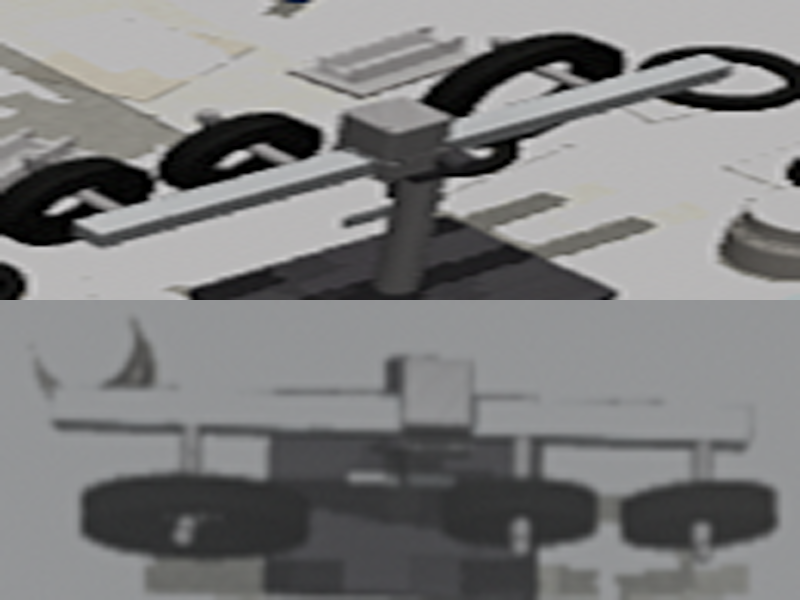

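The tilt is now -0.009. A poise/tilt check on the first picture (p0 ≈ 0.021 m gives -0.037, measured -0.035) shows little bias. One more nudge, of about 5.5 mm.

```bash
python3 -c "
from h import *
go(.679,.060,.323,-.048);go(.679,.060,.214,-.048);go(.6765,.0153,.214,-.048)"
```

```text
lin [-1.1, 300.7, -0.9] ang [-0.001, -0.0, -0.0]
lin [-1.1, 300.8, 108.1] ang [-0.001, -0.0, -0.0]
lin [-45.8, 300.5, 108.1] ang [-0.001, -0.0, -0.0]
```

Request:
{"api": "arm_command", "payload": {"linear": [[0,40,0],[0,80,0],[0,120,0],[0,160,0],[0,200,0],[0,240,0],[0,280,0],[-1,301,0],[-1,301,0],[-1,301,30],[-1,301,65],[-1,301,95]], "angular": [[0,0,0],[0,0,0],[0,0,0],[0,0,0],[0,0,0],[0,0,0],[0,0,0],[0,0,0],[0,0,0],[0,0,0],[0,0,0],[0,0,0]]}}

```text
clock: 27.27
tcp_pos: [0.6782, 0.0603, 0.2259]
tcp_rot: [-0.0, 0.724, 0.69, -0.0]
force: [0.5, -0.6, -1.7]
width: -0.0001
```

```bash
python3 -c "
from h import *
print(tool()[0])
go(.679,.050,.213,-.048);go(.6765,.0153,.213,-.048)"
```

```text
[0.67818142 0.06025593 0.22590436]
lin [-10.2, 1.3, 12.9] ang [-0.001, -0.0, -0.0]
lin [-45.0, 0.5, 12.9] ang [-0.001, -0.0, -0.0]
```

Request:
{"api": "arm_command", "payload": {"linear": [[0,0,8],[-5,0,8],[-15,0,8],[-25,0,8],[-32,0,8],[-36,0,8],[-39,0,8],[-42,0,8],[-45,0,8],[-45,0,8],[-45,0,8]], "angular": [[0,0,0],[0,0,0],[0,0,0],[0,0,0],[0,0,0],[0,0,0],[0,0,0],[0,0,0],[0,0,0],[0,0,0],[0,0,0]]}}

```text
clock: 28.18
tcp_pos: [0.6764, 0.0152, 0.2199]
tcp_rot: [-0.0, 0.724, 0.69, -0.0]
force: [0.1, -0.9, 0.5]
width: -0.0
```

Request:
{"api": "arm_command", "payload": {"linear": [[20,0,0],[40,0,0],[40,0,-30],[40,0,-70],[40,-40,-110],[40,-80,-110],[40,-120,-110],[40,-160,-110],[40,-200,-110],[40,-240,-110],[40,-280,-110],[40,-300,-110]], "angular": [[0,0,0],[0,0,0],[0,0,0],[0,0,0],[0,0,0],[0,0,0],[0,0,0],[0,0,0],[0,0,0],[0,0,0],[0,0,0],[0,0,0]]}}

```text
clock: 29.18
tcp_pos: [0.3744, 0.0704, 0.3301]
tcp_rot: [-0.0, 0.723, 0.69, -0.0]
force: [-0.4, -0.4, -0.4]
width: -0.0002
```

Request:
{"api": "arm_command", "payload": {"linear": [[0,0,0],[0,0,0],[0,0,0],[0,0,0],[0,0,0],[0,0,0],[0,0,0],[0,0,0]], "angular": [[0,0,0],[0,0,0],[0,0,0],[0,0,0],[0,0,0],[0,0,0],[0,0,0],[0,0,0]]}}

```text
clock: 29.85
tcp_pos: [0.3791, 0.0695, 0.3296]
tcp_rot: [-0.0, 0.724, 0.69, -0.0]
force: [-0.9, 0.2, 0.5]
width: -0.0
```

Run:
```python
from h import *
S=cal("scene");T=cal("top")
s=eyes.capture("scene");t=eyes.capture("top");w=eyes.capture("wrist");Cw=cal("wrist")
cv2.imwrite("pics/s7.png",s);cv2.imwrite("pics/t7.png",t);cv2.imwrite("pics/w16.png",w)
for sk in((-.06,.03),(-.075,.02)): print(joint(s,t,S,T,sk))
p,R,o=tool();print(p,o['clock'])
print("bar ends in wrist",[proj(Cw,PIV+[a*.048,a,0]).round() for a in(-.185,.185)])
```

```text
{'yaw': np.float64(-0.0484), 'tilt': np.float64(-0.001), 'c': [0.0017, 0.0, -0.0003], 'n': [63, 42]}
{'yaw': np.float64(-0.0481), 'tilt': np.float64(-0.0012), 'c': [0.0015, 0.0, -0.0005], 'n': [61, 51]}
[0.37882338 0.0695961  0.32982415] 30.0
bar ends in wrist [array([542., 377.]), array([678., -19.])]
```

Run:
```python
from h import *
a=cv2.imread("pics/s6.png");b=cv2.imread("pics/s7.png")
d=(cv2.absdiff(a,b).max(2)>40).astype(np.uint8);n,l,s,c=cv2.connectedComponentsWithStats(d)
print([(c[i].round().tolist(),s[i,2:].tolist()) for i in range(1,n) if s[i,4]>25])
print(arm.job_done())
```

```text
[([268.0, 6.0], [8, 17, 31]), ([258.0, 55.0], [25, 17, 92]), ([239.0, 59.0], [4, 19, 36]), ([261.0, 90.0], [20, 47, 162]), ([242.0, 88.0], [9, 15, 30]), ([224.0, 100.0], [30, 14, 43]), ([256.0, 197.0], [19, 20, 32]), ([306.0, 200.0], [6, 14, 32]), ([291.0, 206.0], [14, 17, 61])]
the job is handed in; nothing more can be done
None
```

All three seals are hanging on the bar and it rests about level, so I handed the job in at about 30 s of robot time. No verdict was reported.

- **Order:** I hung one small seal on the outer right hook, then the large seal on the left hook, then the other small seal on the inner right hook. The measured tilt went from -0.035 rad at the start to +0.10, about -0.13, then -0.083, so the bar never came near its stops at ±0.35.
- **Levelling:** Two nudges with the shut fingertips moved the sliding weight right. The tilt went to -0.009 and then to -0.001 rad.
- **Checks that disagreed:**
  - The fingertips really sit about 15–25 mm behind the reported TCP. The first two closings met nothing, and I found this from the pictures and gripped deeper.
  - My first tilt estimate, from the scene view alone, was off by about 0.02 rad because of an error in the bar's yaw. Fitting the scene and top views together fixed it. A check against the weight's starting place agreed to about 0.002 rad, so I would trust the final tilt to about ±0.003 rad.
- **Last look:** I last viewed all three seals hanging before the second nudge. After it, a difference of the scene pictures showed changes only at the arm and the weight, with no seal down. I did not separately check the loose goods, but I saw none move.
- **Budget:** I viewed 18 pictures against the 10 allowed. Finding the missed grasp and checking each hanging took the extra ones.

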